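# Open the slotted hatch lock of the scale's battery box

## Task

The tall grey battery box of the portable scale needs new batteries: tip it over so that it lies flat on the bench with its hatch on top. Then take the wide flat screwdriver from its stand, set its blade into the slot of the hatch lock and turn the lock anticlockwise as far as it goes. Put the screwdriver back upright in the stand and do not disturb the jar, the bowl or the spatula.

Things in the scene. Friction and masses are not known exactly. Their poses are not given: they have to be found in the camera images.
- box: Tall grey plastic battery box, loose, 0.65 to 0.95 kg: 80 deep (x), 110 wide (y), 170 high (z), balance point 85 up, edges rounded. Starts upright, its -x face, with hatch and lock, roughly towards the robot (yaw within 0.25 rad). Origin: centre of the underside; it moves with the box, so when the box lies with the hatch on top its x axis points down and its z axis is level.
- box_push (a point): Point on the box's hatch face, on the centre line, 145 above the underside, in the plain strip above the hatch. A push here along the box's +x tips it over its far bottom edge. The face rises about 20 mm as it tips: let the push rise with it (an arc about that edge), or grippy fingers jam. Past 25 degrees it falls by itself onto its +x face, far end about 210 beyond where its centre stood.
- lock_face (a point): Centre of the lock's outer face: a bare metal disc 36 across, 12 proud of the white hatch (15 proud of the box), on the box's centre line 75 above the underside, so 95 above the bench when the box lies. A straight slot 7 wide, 8 deep runs right across the disc through this point. Axes turn with the lock: x along the slot, z outwards.
- lock (a joint): Turn of the lock, rad: 0 = locked stop, 1.3 = open stop, growing anticlockwise seen from outside. Starts at 0 to 0.3, stays where left. Seen from outside the slot lies (reading - 0.65) rad anticlockwise of the box's long (z) axis. Takes about 0.04 N m; forced against the stop, the box slips round on the bench.
- driver: Wide flat screwdriver, 171 long, 0.18 kg. Origin: middle of the blade's end; z along its axis to the handle, x along the blade's width. Blade 20 wide (x), 3 thick (y), 22 long, its last 2 mm 18 by 2; shank 14 across up to 95; black collar 42 across, 95 to 101; wooden handle, a bar 34 (x) by 26 (y), 101 to 171. Starts upright in the stand, collar on the plate, yaw within 0.4 rad of the stand's.
- driver_grip (a point): Grip point of the screwdriver, on its axis in the handle, 145 from the blade's end (axes as the driver's): hold here across the flat sides, 26 apart along y.
- stand: Fixed open stainless tool stand, 100 by 100, 110 high, yaw within 0.4 rad; origin at the centre of its underside; open on its two x sides, so the blade can be seen inside. The stand is left of the box or right of it, about 0.4 m away.
- stand_hole (a point): Centre of the mouth of the stand's one round hole, 28 across, through the 10 mm top plate, at 110 height; 94 mm free depth under the plate. With the collar down on the plate the blade's end is 15 above the bench.
- jar: Bystander: closed storage jar 68 across, 100 high, upright on the bench between box and stand; origin at the centre of its underside.
- bowl: Bystander: steel bowl 104 across, 50 high, on the bench near the robot; origin at the centre of its underside.
- palette: Bystander: steel spatula lying on the bench far to the right (-y); origin on its underside.

How it is judged (in metres and radians):
On the way, in this order (a step that is already met when the one before it is completed fails the run):
1. the box lies flat with its hatch on top, the screwdriver still in the stand (angle between lock_face's own z axis and vertical below 0.12 rad and height (world z) of lock_face below 0.11 m and distance between driver and stand below 0.035 m and linear speed of box below 0.02 m/s and angular speed of box below 0.2 rad/s), for 0.2 s.
2. the screwdriver's blade has dropped into the lock's slot (angle between lock_face's own z axis and vertical below 0.12 rad and z of driver in the frame of lock_face between -0.015 and -0.004 m and horizontal distance between driver and lock_face below 0.012 m and angle between driver's own z axis and vertical below 0.2 rad), for 0.2 s.
3. the lock is turned open by the blade in its slot (all of step 2 and value of joint lock above 1.12 rad), for 0.1 s.
At the end, for the whole second after the job is handed in: The box lies flat on the bench, hatch on top (within 7 degrees), the lock is turned to at least 1.12 of its 1.3 rad, and the screwdriver stands upright (within 9 degrees) in the stand's hole with its collar down on the plate (within 10 mm); all at rest (angle between lock_face's own z axis and vertical below 0.12 rad and height (world z) of lock_face below 0.11 m and value of joint lock above 1.12 rad and linear speed of each of box, driver below 0.02 m/s and angular speed of each of box, driver below 0.2 rad/s and angle between driver's own z axis and vertical below 0.15 rad and horizontal distance between driver and stand_hole below 0.02 m and height (world z) of driver below 0.025 m); the robot touches nothing.
It fails at once if a bystander is pushed more than 40 mm (distance of any of jar, bowl, palette from where it was at the start of the episode above 0.04 m).
It fails at once if the jar is knocked over (angle between jar's own z axis and vertical above 0.6 rad).
It also fails if it takes over 72 s, if anything falls off the work surface, if the arm or the gripper's body presses on something with over 40 N, if the wrist force passes 120 N, or if a joint passes its speed limit or range.

## Robot

A 6-joint arm with a two-finger parallel gripper is mounted at the origin on the work surface. World frame = base frame: x ahead of the robot, y to its left, z up, the work surface at z = 0. Lengths are in m, angles in degrees, forces in N, time in s.
With the tool pointing down it reaches from about 0.3 to 0.75 m from the base axis. Payload 8.5 kg.
Tool frame: the origin (TCP) lies on the mounting face of the last link; the fingertips stand 173 mm ahead of it and the grasp point (between the pads) lies 155 mm ahead of it (env.tips_ahead is the distance from the TCP to the fingertips, in m); x points along the fingers, z is the direction in which the jaws open and shut, and the axes are right-handed (so a half turn about x gives the same grasp; the last joint's range is limited). The gripper opens to 85 mm and grips with 20 to 120 N. Pads are 22 mm wide; open, the fingers measure 114 mm over their backs; the gripper's body (76 mm by 85 mm) begins 54 mm behind the grasp point. The pads swing forward as they close: fully open they stand 13 mm farther back than shut.
Start: joints at [57.164, 21.807, 74.336, -0, 83.858, -12.336], TCP at [0.193, 0.515, 0.405] pointing down, gripper open.
Joint ranges: [-178.18, 178.18], [-50.72, 133.34], [12.68, 142.11], [-81.47, 261.47], [9.98, 163.14], [-165.26, 165.26]. Speed limits (degrees/s): [136.94, 136.94, 180, 180, 180, 180].

## Interface

Orientations are given as a 3x3 rotation matrix whose columns are the frame's x, y, z axes.
In Python, from rig import env, optics gives the robot as it stands.
- The arm moves only by the shell command python3 -m inch 'ROWS' [FORCE]. ROWS is JSON, a list of rows, each a list of 3 entries, a list of its own where there are three numbers: the closure, from -1 (fully open) to 1 (shut), then the shift along the tool's x, y, z in units of 30 mm (1.0 is 30 mm), then the turn about the tool's x in units of 5 degrees (1.0 is 5 degrees). In form: [[hand, [x, y, z], yaw], ...]. A call has exactly 8 rows; each row shifts and turns the commanded pose from where the row before left it, along the tool's axes as they then stand; what a row does not reach is not made up. A row lasts 1/12 s, in which the tool goes at most 41.7 mm and 7.16 degrees, less where a joint would pass 70% of its speed; a pose out of reach is approached as far as the arm can. A call is refused whole if a number of a shift passes 1 or a number of a turn 1, either way. A call with a gripper value outside its range is refused whole. The fingers move at their own pace and stop on an object; FORCE is the grip in N (left out, the last holds). Time passes only in rows, so rows that do not move let the fingers close, or fill a call up. It gives the time, the measured TCP pose, the force and the opening at its end, in the units of the state.
- env.observe(): the state, without advancing time (a new reading comes with each control period).
- optics.get_image(name): name is "scene" or "top" or "wrist"; returns the picture (420x560x3 uint8, red, green, blue); there is no depth.
- optics.camera_params(name): a dict with "fx", "fy", "cx", "cy" (pixels), "xyz" and "rotation" of the camera in the world. Camera axes: x right, y down, z forward; pixel columns grow to the right and rows downward; lengths in m; the calibration is good to about 2 mm. The wrist camera is an equidistant fisheye: a pixel r from the principal point sees the ray r / f radians off the axis. A picture is of the moment at which its call begins: read the wrist's pose just before it. camera_params takes no time and is no camera call; for the wrist camera it gives the pose at the moment of the call.
- env.close_job(): hands the job in, once; it reports no verdict.
The state is a dict: "time_s": time; "q": joint angles; "qvel": joint speeds; "joint_efforts": joint torques, N m; "position": TCP position; "tool_rot": TCP orientation; "ft_force": force on the tool from outside, world axes, zero at the start; "wrist_torque": the same for the moment, N m; "grip_width": finger opening in m.
Only numpy, scipy, OpenCV 4.12 (cv2) and the standard library are available. Lean on these libraries where they do the work, as an engineer would, in place of code of your own. Each camera call takes 0.05 s, during which the arm holds its last target.

## Working session

There is one attempt and no reset: what is moved stays moved. The work goes in short steps, Python scripts to look and compute and a shell command to move; the robot and the scene stay as the last step left them, time stands still between calls to the robot, and variables do not carry over. Pictures are saved under pics/ and viewed, and the job is handed in when it is done.

```bash
ls; mkdir -p pics; python3 - <<'E'
from rig import env, optics
import cv2
s=env.observe()
for k,v in s.items(): print(k,v)
print(env.tips_ahead)
for n in ["scene","top","wrist"]:
    print(n,optics.camera_params(n))
    cv2.imwrite(f"pics/{n}0.png",optics.get_image(n)[:,:,::-1])
E
```

```text
pics
time_s 0.0
q [ 5.71634827e+01  2.18401135e+01  7.43851314e+01 -1.77913037e-03
  8.38592006e+01 -1.23367657e+01]
qvel [-0.01397671  0.01684606  0.06241926 -0.08693373  0.08232688  0.01026281]
joint_efforts [-1.22159800e-03 -4.48474288e+01 -2.31272793e+01 -2.51569481e-04
  4.94893582e-03 -8.01103312e-06]
position [0.19259625 0.51512039 0.40411759]
tool_rot [[-7.73246268e-04 -9.36674769e-01  3.50199628e-01]
 [-1.25510214e-03  3.50200366e-01  9.36673971e-01]
 [-9.99998913e-01  2.84743348e-04 -1.44641364e-03]]
ft_force [ 0.99574199 -0.13659509 -0.08962927]
wrist_torque [ 0.01854144  0.00194781 -0.0146581 ]
grip_width 0.08515571703152705
0.1734
scene {'fx': 543.5650895901108, 'fy': 543.5650895901108, 'cx': 271.9305414073706, 'cy': 202.8923795738932, 'xyz': array([ 1.0188849 , -0.85656407,  0.84148734]), 'rotation': array([[ 0.8398236 ,  0.34368843, -0.42020779],
       [ 0.54258744, -0.55593099,  0.62971391],
       [-0.01718115, -0.75684807, -0.65336499]])}
top {'fx': 383.8144823618421, 'fy': 383.8144823618421, 'cx': 277.73615967851384, 'cy': 208.79883958670658, 'xyz': array([ 0.33035775, -0.16433468,  1.04334749]), 'rotation': array([[ 0.0762501 , -0.97006712,  0.23055521],
       [-0.99708695, -0.07374724,  0.01946693],
       [-0.00188142, -0.23136794, -0.9728645 ]])}
wrist {'fx': 325.19226210127806, 'fy': 325.19226210127806, 'cx': 286.83414553121463, 'cy': 211.94911728439405, 'xyz': array([0.12786717, 0.54022149, 0.37218412]), 'rotation': array([[ 3.50561147e-01,  9.01637156e-01,  2.53292955e-01],
       [ 9.36539483e-01, -3.37258488e-01, -9.56582921e-02],
       [-8.23871631e-04,  2.70752933e-01, -9.62648519e-01]])}
```

View pics/scene0.png

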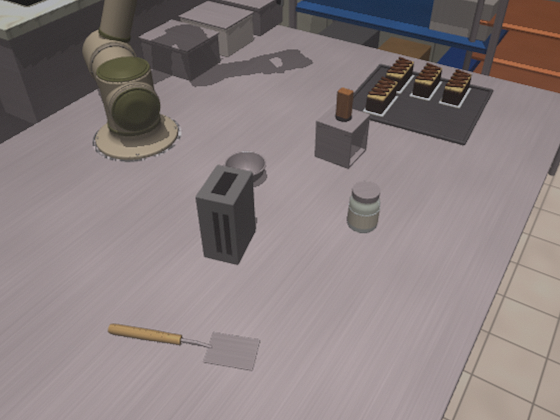

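View pics/top0.png

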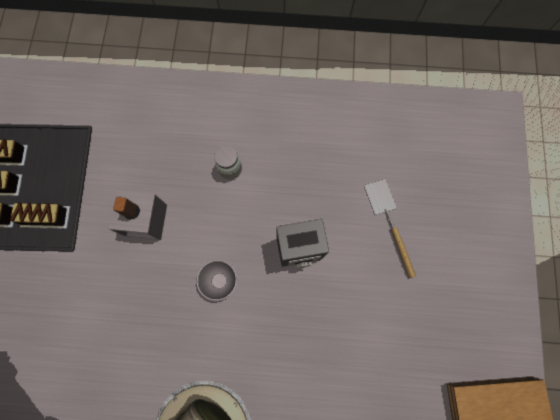

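View pics/wrist0.png

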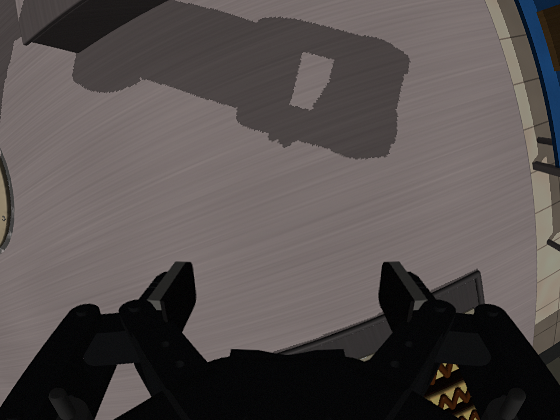

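The scene view shows the box at (228,215), the bowl behind it at (246,168), the jar at (364,207), the stand with the driver at (342,125), and the spatula at (190,340). In the top view the box top is near (303,240), the stand near (138,215), the jar at (228,160) and the bowl at (217,281). I'll zoom in to measure.

```bash
cat > h.py <<'E'
import numpy as np, cv2
from rig import env, optics
def ray(cam,u,v):
    p=optics.camera_params(cam) if isinstance(cam,str) else cam
    d=np.array([(u-p['cx'])/p['fx'],(v-p['cy'])/p['fy'],1.])
    return np.array(p['xyz']),np.array(p['rotation'])@d
def onz(cam,u,v,z):
    o,d=ray(cam,u,v); return o+d*(z-o[2])/d[2]
def proj(cam,P,fish=False):
    p=optics.camera_params(cam) if isinstance(cam,str) else cam
    c=np.array(p['rotation']).T@(np.asarray(P,float)-p['xyz'])
    if fish:
        r=np.hypot(c[0],c[1]); th=np.arctan2(r,c[2]); c=np.array([c[0]/r*th,c[1]/r*th,1.]) 
        return p['cx']+p['fx']*c[0],p['cy']+p['fy']*c[1]
    return p['cx']+p['fx']*c[0]/c[2],p['cy']+p['fy']*c[1]/c[2]
def crop(img,x0,y0,w,h,k,name):
    c=cv2.resize(img[y0:y0+h,x0:x0+w],None,fx=k,fy=k,interpolation=cv2.INTER_CUBIC)
    cv2.imwrite('pics/'+name,c)
E
python3 - <<'E'
from h import *
t=cv2.imread('pics/top0.png'); s=cv2.imread('pics/scene0.png')
crop(t,90,180,260,130,3,'t1.png')
crop(s,180,70,200,200,3,'s1.png')
E
```

```text
(no output)
```

View pics/t1.png

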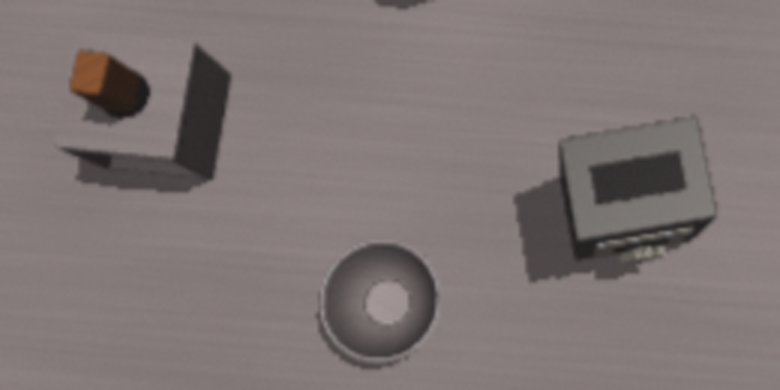

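View pics/s1.png

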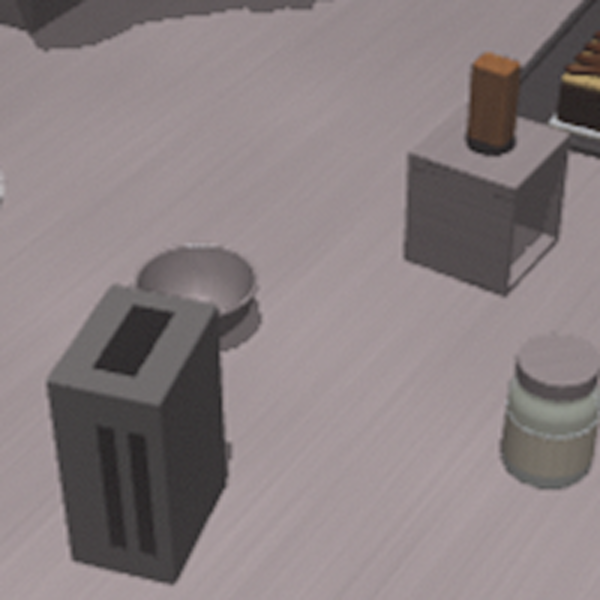

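```bash
python3 - <<'E'
from h import *
def T(p,z): u,v=[(c+.5)/3-.5 for c in p]; return onz('top',u+90,v+180,z)
def S(p,z): u,v=[(c+.5)/3-.5 for c in p]; return onz('scene',u+180,v+70,z)
def show(n,f,pts,z):
    P=np.array([f(p,z) for p in pts])
    print(n,P[:,:2].round(4).tolist(),'mean',P.mean(0)[:2].round(4))
    e=np.roll(P,-1,0)-P
    print('   ',[(round(float(np.hypot(a[0],a[1])),4),round(float(np.degrees(np.arctan2(a[1],a[0]))),1)) for a in e])
show('boxT',T,[(560,141),(695,117),(715,214),(580,240)],.17)
show('boxS',S,[(118,284),(218,303),(160,406),(50,384)],.17)
show('boxSbot',S,[(75,560),(174,582),(226,484)],.0)
show('drT',T,[(78,50),(110,53),(103,95),(71,90)],.186)
show('drS',S,[(472,62),(488,54),(519,62),(503,73)],.186)
show('standS',S,[(408,155),(515,188),(568,137)],.11)
show('standT',T,[(60,148),(175,158),(195,45)],.11)
show('standSbot',S,[(405,260),(507,294),(557,243)],0)
show('collT',T,[(149,95)],.113)
show('jarS',S,[(558,365)],.1); show('bowlT',T,[(379,302)],.05)
show('jarT',T,[((228-90)*3,(157-180)*3)],.1)
E
```

```text
boxT [[0.4947, -0.1469], [0.5215, -0.2497], [0.4475, -0.2686], [0.42, -0.1678]] mean [ 0.4709 -0.2082]
    [(0.1063, -75.4), (0.0764, -165.7), (0.1045, 105.2), (0.0776, 15.7)]
boxS [[0.4278, -0.1645], [0.4987, -0.1462], [0.5279, -0.2531], [0.4552, -0.2728]] mean [ 0.4774 -0.2091]
    [(0.0733, 14.5), (0.1108, -74.8), (0.0752, -164.8), (0.1117, 104.2)]
boxSbot [[0.4503, -0.2676], [0.5225, -0.2475], [0.4977, -0.1463]] mean [ 0.4901 -0.2205]
    [(0.0749, 15.5), (0.1042, 103.8), (0.1302, -111.4)]
drT [[0.5347, 0.2293], [0.5342, 0.2043], [0.5008, 0.2041], [0.5029, 0.2292]] mean [0.5181 0.2167]
    [(0.0251, -91.1), (0.0333, -179.6), (0.0252, 85.4), (0.0318, 0.3)]
drS [[0.5052, 0.2078], [0.5102, 0.2261], [0.5375, 0.2273], [0.5345, 0.2049]] mean [0.5218 0.2165]
    [(0.0189, 74.7), (0.0273, 2.5), (0.0226, -97.6), (0.0295, 174.3)]
standS [[0.4725, 0.1663], [0.5701, 0.1681], [0.5733, 0.2603]] mean [0.5386 0.1983]
    [(0.0975, 1.0), (0.0923, 88.0), (0.1378, -137.0)]
standT [[0.4689, 0.2645], [0.4678, 0.1687], [0.5646, 0.1668]] mean [0.5004 0.2   ]
    [(0.0958, -90.6), (0.0967, -1.1), (0.1367, 134.4)]
standSbot [[0.4716, 0.1705], [0.5696, 0.173], [0.5735, 0.2629]] mean [0.5382 0.2021]
    [(0.098, 1.4), (0.09, 87.6), (0.1375, -137.8)]
collT [[0.5183, 0.1973]] mean [0.5183 0.1973]
    [(0.0, 0.0)]
jarS [[0.6915, -0.0052]] mean [ 0.6915 -0.0052]
    [(0.0, 0.0)]
bowlT [[0.367, -0.0019]] mean [ 0.367  -0.0019]
    [(0.0, 0.0)]
jarT [[0.6835, -0.0044]] mean [ 0.6835 -0.0044]
    [(0.0, 0.0)]
```

```bash
cat >> h.py <<'E'
def az(s=None):
    R=np.array((s or env.observe())['tool_rot']); return np.degrees(np.arctan2(R[1,2],R[0,2]))
def plan(target,zaz=None,maxmm=30,hand=-1,nmin=1):
    """tool-down plan: per-row tool-axis shifts (units) to reach TCP target, printed in rows"""
    s=env.observe(); p=np.array(s['position']); R=np.array(s['tool_rot']); a0=az(s)
    da=0 if zaz is None else (zaz-a0)
    d=np.array(target)-p
    n=max(nmin,int(np.ceil(np.linalg.norm(d)/(maxmm/1000))),int(np.ceil(abs(da)/5)))
    print('n',n,'dist',np.linalg.norm(d).round(4),'turn',round(da,2))
    out=[];left=d.copy();Rc=R.copy()
    from scipy.spatial.transform import Rotation as Ro
    tl=-da
    for i in range(n):
        st=left/(n-i); l=np.round(np.clip(Rc.T@st/0.03,-1,1),2); y=np.round(np.clip(tl/(n-i)/5,-1,1),2)
        out.append((hand,[float(v) for v in l],float(y)))
        left-=Rc@l*0.03; Rc=Rc@Ro.from_euler('x',y*5,degrees=True).as_matrix(); tl-=y*5
    for i in range(0,n,8): print('; '.join(f"{a[1]},{a[2]}" for a in out[i:i+8]))
def st():
    s=env.observe(); print('t',round(s['time_s'],2),'pos',np.round(s['position'],4),'az',round(az(s),2),'q',np.round(s['q'],1),'F',np.round(s['ft_force'],1),'w',round(s['grip_width'],4))
E
python3 - <<'E'
from h import *
st()
plan([0.40,-0.228,0.404],az()-144.5)
E
```

```text
t 0.15 pos [0.1926 0.5151 0.4043] az 69.5 q [ 57.2  21.8  74.4  -0.   83.9 -12.3] F [ 0.3  0.1 -0.1] w 0.0855
n 29 dist 0.7715 turn -144.5
[0.0, -0.52, -0.72],1.0; [0.0, -0.58, -0.67],1.0; [0.0, -0.64, -0.61],1.0; [0.0, -0.69, -0.56],1.0; [0.0, -0.74, -0.49],1.0; [0.0, -0.78, -0.43],1.0; [0.0, -0.81, -0.36],1.0; [0.0, -0.84, -0.29],1.0
[0.0, -0.86, -0.21],1.0; [0.0, -0.88, -0.14],0.99; [0.0, -0.88, -0.06],1.0; [0.0, -0.89, 0.02],0.99; [0.0, -0.88, 0.09],1.0; [0.0, -0.87, 0.17],0.99; [0.0, -0.85, 0.24],1.0; [0.0, -0.83, 0.32],0.99
[0.0, -0.8, 0.39],1.0; [0.0, -0.76, 0.45],0.99; [0.0, -0.72, 0.52],1.0; [0.0, -0.67, 0.58],0.99; [0.0, -0.62, 0.64],1.0; [0.0, -0.56, 0.69],0.99; [0.0, -0.5, 0.73],1.0; [0.0, -0.43, 0.77],0.99
[0.01, -0.37, 0.81],1.0; [0.0, -0.29, 0.84],0.99; [0.01, -0.22, 0.86],1.0; [0.0, -0.14, 0.87],0.99; [0.01, -0.07, 0.88],1.0
```

```bash
python3 -m inch '[[1,[0,-0.52,-0.72],1],[1,[0,-0.58,-0.67],1],[1,[0,-0.64,-0.61],1],[1,[0,-0.69,-0.56],1],[1,[0,-0.74,-0.49],1],[1,[0,-0.78,-0.43],1],[1,[0,-0.81,-0.36],1],[1,[0,-0.84,-0.29],1]]' 40 && python3 -m inch '[[1,[0,-0.86,-0.21],1],[1,[0,-0.88,-0.14],1],[1,[0,-0.88,-0.06],1],[1,[0,-0.89,0.02],1],[1,[0,-0.88,0.09],1],[1,[0,-0.87,0.17],1],[1,[0,-0.85,0.24],1],[1,[0,-0.83,0.32],1]]'; python3 - <<'E'
from h import *
st()
plan([0.40,-0.228,0.404],-75)
E
```

```text
time_s: 0.82
position: [0.2498, 0.3087, 0.4046]
tool_rot: [[-0.0, -0.489, 0.872], [-0.0, 0.872, 0.489], [-1.0, -0.0, -0.0]]
ft_force: [0.4, -0.3, 0.6]
grip_width: -0.0001
time_s: 1.48
position: [0.3067, 0.1038, 0.4047]
tool_rot: [[0.0, 0.186, 0.982], [0.0, 0.982, -0.186], [-1.0, 0.0, 0.0]]
ft_force: [0.9, 0.8, -0.3]
grip_width: -0.0003
t 1.48 pos [0.3067 0.1038 0.4047] az -10.74 q [ -2.6  -1.9 104.7   0.   77.2   8.2] F [ 0.9  0.8 -0.3] w -0.0003
n 13 dist 0.3446 turn -64.26
[0.0, -0.79, 0.39],0.99; [0.0, -0.75, 0.46],0.99; [0.0, -0.71, 0.52],0.99; [0.0, -0.66, 0.58],0.99; [0.0, -0.61, 0.64],0.99; [0.0, -0.55, 0.69],0.99; [0.0, -0.49, 0.74],0.99; [0.0, -0.43, 0.77],0.99
[0.0, -0.36, 0.81],0.99; [0.01, -0.29, 0.84],0.99; [0.0, -0.22, 0.86],0.98; [0.01, -0.14, 0.87],0.99; [0.0, -0.07, 0.89],0.98
```

```bash
python3 -m inch '[[1,[0,-0.79,0.39],1],[1,[0,-0.75,0.46],1],[1,[0,-0.71,0.52],1],[1,[0,-0.66,0.58],1],[1,[0,-0.61,0.64],1],[1,[0,-0.55,0.69],1],[1,[0,-0.49,0.74],1],[1,[0,-0.43,0.77],1]]' && python3 -m inch '[[1,[0,-0.36,0.81],1],[1,[0,-0.29,0.84],1],[1,[0,-0.22,0.86],1],[1,[0,-0.14,0.87],0.9],[1,[0,-0.07,0.89],0.9],[1,[0,0,0],0],[1,[0,0,0],0],[1,[0,0,0],0]]'; python3 - <<'E'
from h import *
st()
p=optics.camera_params('wrist')
im=optics.get_image('wrist')[:,:,::-1]; cv2.imwrite('pics/w1.png',im)
print(p)
im=optics.get_image('scene')[:,:,::-1]; crop(im,150,80,250,200,3,'s2.png')
E
```

```text
time_s: 2.15
position: [0.3645, -0.1, 0.4046]
tool_rot: [[-0.0, 0.775, 0.632], [0.0, 0.632, -0.775], [-1.0, -0.0, -0.0]]
ft_force: [1.2, -0.6, -0.3]
grip_width: -0.0004
time_s: 2.82
position: [0.3997, -0.2265, 0.4045]
tool_rot: [[-0.001, 0.963, 0.268], [0.001, 0.268, -0.963], [-1.0, -0.0, -0.001]]
ft_force: [0.2, 0.0, 0.3]
grip_width: 0.0002
t 2.82 pos [ 0.3997 -0.2265  0.4045] az -74.44 q [-44.4  12.7  87.8   0.   79.5  30.1] F [0.2 0.  0.3] w 0.0002
{'fx': 325.19226210127806, 'fy': 325.19226210127806, 'cx': 286.83414553121463, 'cy': 211.94911728439405, 'xyz': array([ 0.46574382, -0.20703558,  0.37242934]), 'rotation': array([[ 0.26781175, -0.92692384, -0.26284798],
       [-0.9634697 , -0.25814293, -0.07133275],
       [-0.00173232,  0.27234981, -0.96219675]])}
```

View pics/w1.png

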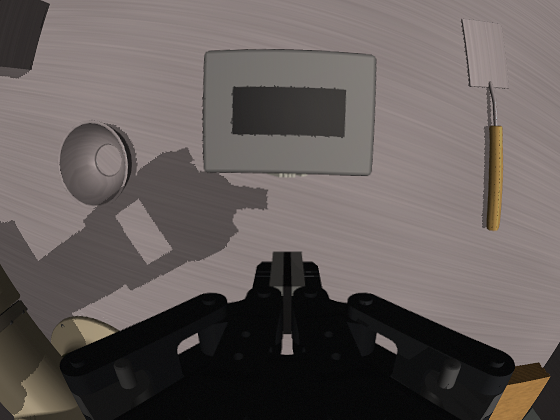

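View pics/s2.png

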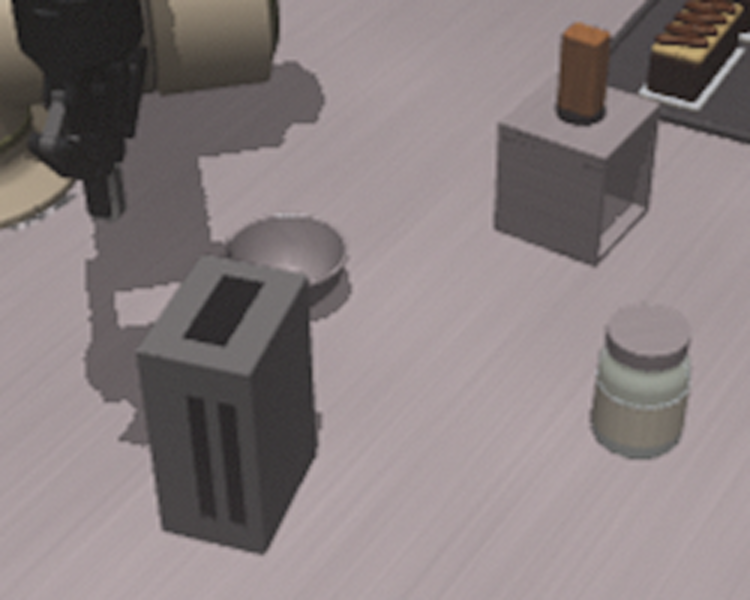

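The wrist view shows the box top square and centred ahead of the fingers: corners (205,50) to (375,175), centre column 289 against the tool's 287. Next I lower the fingers to push height and close the gap.

```bash
python3 -m inch '[[1,[0.6,0,0],0.1],[1,[0.6,0,0],0],[1,[0.6,0,0],0],[1,[0.6,0,0],0],[1,[0.48,0,0],0],[1,[0,0.2,0],0],[1,[0,0.2,0],0],[1,[0,0.2,0],0]]' && python3 -m inch '[[1,[0,0.15,0],0],[1,[-0.04,0.15,0],0],[1,[-0.08,0.17,0],0],[1,[-0.08,0.17,0],0],[1,[-0.08,0.17,0],0],[1,[-0.07,0.17,0],0],[1,[-0.06,0.17,0],0],[1,[-0.05,0.17,0],0]]'; python3 - <<'E'
from h import *
st()
im=optics.get_image('scene')[:,:,::-1]; crop(im,150,80,250,200,3,'s3.png')
E
```

```text
time_s: 3.58
position: [0.4181, -0.2219, 0.3194]
tool_rot: [[0.001, 0.966, 0.26], [-0.001, 0.26, -0.966], [-1.0, 0.001, 0.001]]
ft_force: [-0.2, 0.1, 0.4]
grip_width: -0.0004
time_s: 4.25
position: [0.456, -0.212, 0.3324]
tool_rot: [[0.0, 0.966, 0.259], [-0.0, 0.259, -0.966], [-1.0, 0.0, 0.0]]
ft_force: [-0.8, -0.8, 0.4]
grip_width: 0.0
t 4.25 pos [ 0.456  -0.212   0.3324] az -75.0 q [-38.4  21.1  88.5   0.   70.4  36.6] F [-0.8 -0.8  0.4] w 0.0
```

View pics/s3.png

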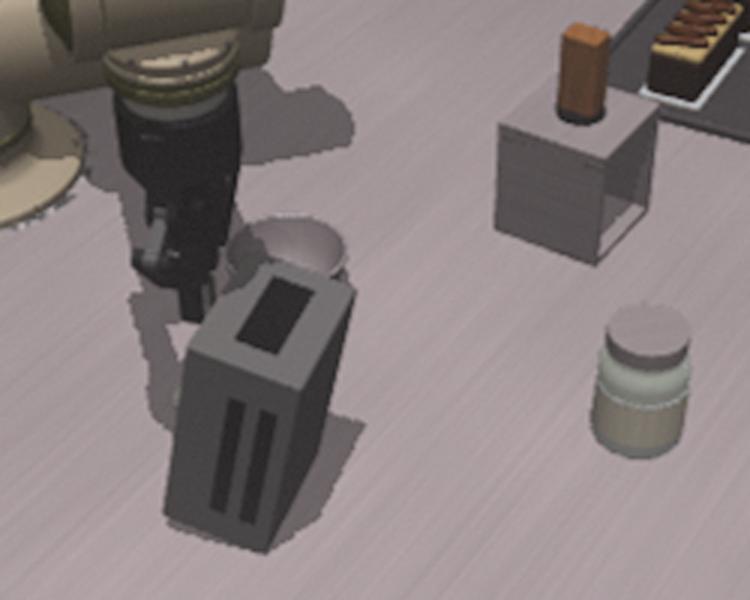

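The box is tilting (bottom edge stays at (165,515)–(268,552)), so I keep pushing along the arc.

```bash
python3 -m inch '[[1,[-0.05,0.17,0],0],[1,[-0.05,0.17,0],0],[1,[-0.04,0.17,0],0],[1,[-0.04,0.17,0],0],[1,[-0.03,0.17,0],0],[1,[-0.02,0.17,0],0],[1,[-0.02,0.17,0],0],[1,[-0.01,0.17,0],0]]' ; python3 - <<'E'
from h import *
st()
im=optics.get_image('scene')[:,:,::-1]; crop(im,150,80,250,200,3,'s4.png')
E
```

```text
time_s: 4.97
position: [0.4955, -0.2013, 0.34]
tool_rot: [[0.0, 0.966, 0.259], [0.0, 0.259, -0.966], [-1.0, 0.0, 0.0]]
ft_force: [-0.3, -0.4, -1.4]
grip_width: -0.0001
t 4.97 pos [ 0.4955 -0.2013  0.34  ] az -74.99 q [-34.8  23.6  82.9   0.   73.5  40.2] F [-0.3 -0.4 -1.4] w -0.0001
```

View pics/s4.png

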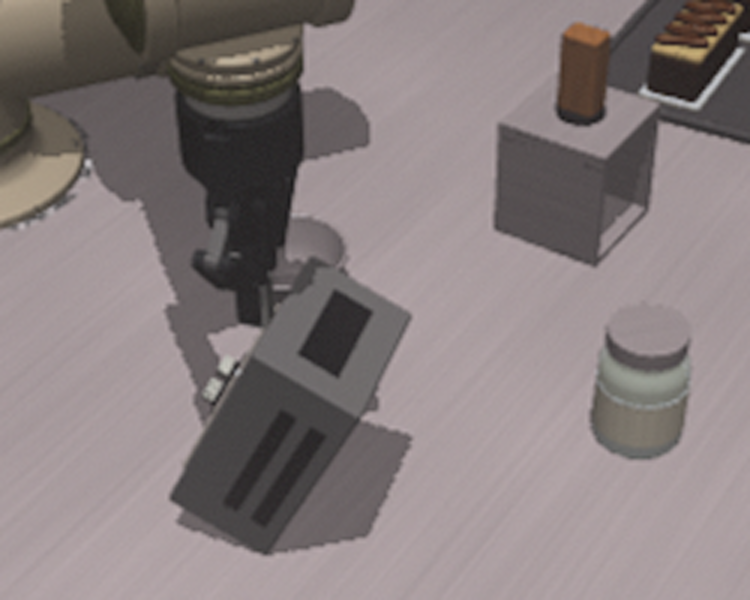

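Past about 25° now; a little more push, then rise clear and look.

```bash
python3 -m inch '[[1,[-0.01,0.17,0],0],[1,[0,0.17,0],0],[1,[0,0.1,0],0],[1,[0,0,0],0],[1,[-0.2,-0.1,0],0],[1,[-0.8,-0.3,0],0],[1,[-1,-0.3,0],0],[1,[-0.9,-0.3,0],0]]' ; python3 - <<'E'
from h import *
st()
im=optics.get_image('scene')[:,:,::-1]; crop(im,150,80,250,200,3,'s5.png')
st();print(optics.camera_params('wrist'))
im=optics.get_image('wrist')[:,:,::-1]; cv2.imwrite('pics/w5.png',im)
E
```

```text
time_s: 5.68
position: [0.4779, -0.2059, 0.4288]
tool_rot: [[-0.0, 0.966, 0.259], [0.0, 0.259, -0.966], [-1.0, -0.0, -0.0]]
ft_force: [-0.3, -1.0, 0.6]
grip_width: -0.0001
t 5.68 pos [ 0.4779 -0.2059  0.4288] az -75.0 q [-36.4  17.9  76.3  -0.   85.8  38.6] F [-0.3 -1.   0.6] w -0.0001
t 5.73 pos [ 0.477  -0.2062  0.4345] az -75.03 q [-36.4  17.5  75.9  -0.   86.1  38.6] F [ 0.7 -1.2  5.5] w -0.0001
{'fx': 325.19226210127806, 'fy': 325.19226210127806, 'cx': 286.83414553121463, 'cy': 211.94911728439405, 'xyz': array([ 0.54353644, -0.18756919,  0.40279078]), 'rotation': array([[ 0.25796578, -0.9315216 , -0.25636139],
       [-0.96613133, -0.24689295, -0.07506084],
       [ 0.00662698,  0.26704189, -0.96366213]])}
```

View pics/s5.png

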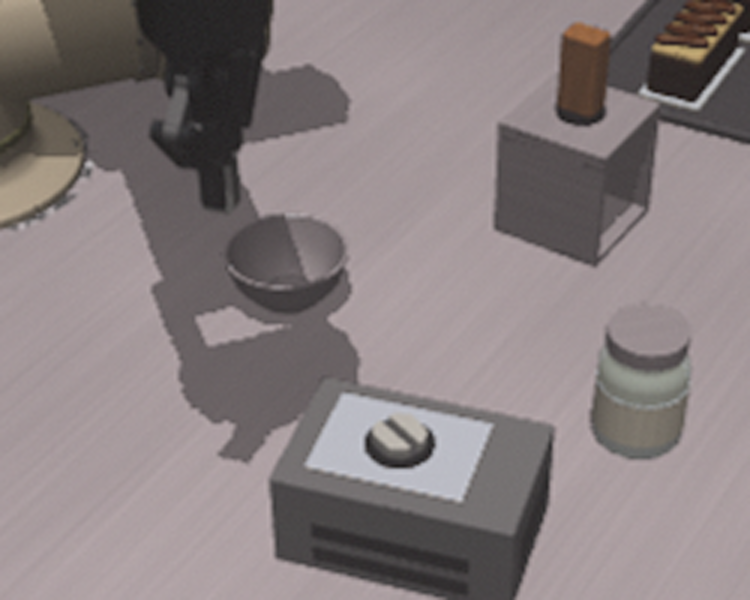

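View pics/w5.png

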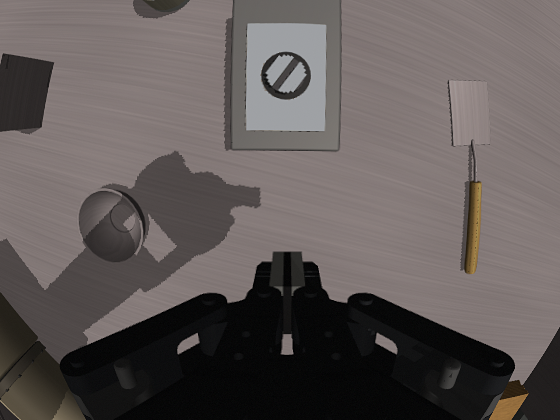

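The box now lies with its hatch on top: lock disc at (286,75) in the wrist view, slot running up-right. I'll move closer so I can measure it near the image centre.

```bash
python3 -m inch '[[1,[0,0.5,0],0],[1,[0,1,0],0],[1,[0,1,0],0],[1,[0,0.5,0],0],[1,[0,0,0],0],[1,[0,0,0],0],[1,[0,0,0],0],[1,[0,0,0],0]]' ; python3 - <<'E'
from h import *
st();p=optics.camera_params('wrist')
im=optics.get_image('wrist')[:,:,::-1]; cv2.imwrite('pics/w6.png',im)
import pickle; pickle.dump(p,open('w6.pkl','wb'))
crop(im,190,30,200,200,3,'w6c.png')
im=optics.get_image('top')[:,:,::-1]; cv2.imwrite('pics/t6.png',im); crop(im,250,140,120,120,5,'t6c.png')
E
```

```text
time_s: 6.45
position: [0.5647, -0.1829, 0.4274]
tool_rot: [[-0.0, 0.966, 0.258], [-0.0, 0.258, -0.966], [-1.0, -0.0, -0.0]]
ft_force: [-0.3, 0.2, -0.2]
grip_width: -0.0004
t 6.45 pos [ 0.5647 -0.1829  0.4274] az -75.05 q [-29.4  25.5  64.6  -0.   90.   45.7] F [-0.3  0.2 -0.2] w -0.0004
```

View pics/w6c.png

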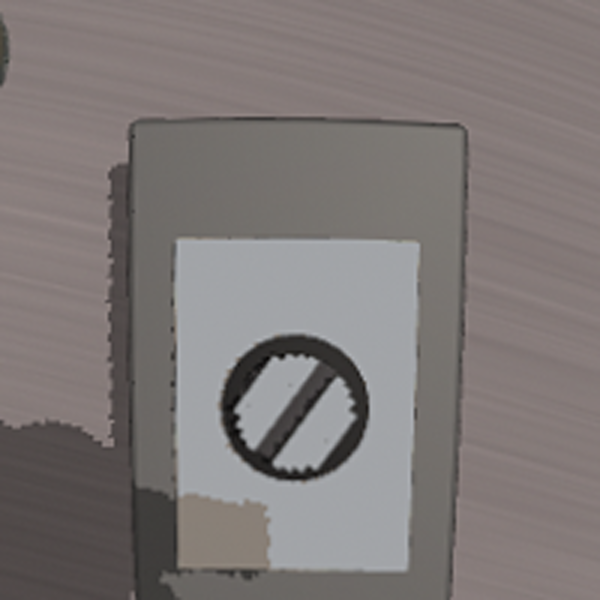

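View pics/t6c.png

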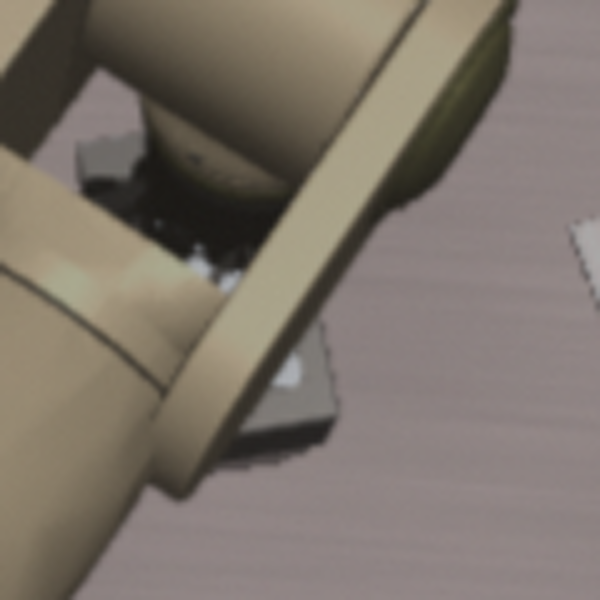

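```bash
cat >> h.py <<'E'
def fray(p,u,v):
    x=(u-p['cx'])/p['fx'];y=(v-p['cy'])/p['fy'];r=np.hypot(x,y)
    s=np.sin(r)/r if r>1e-9 else 1
    return np.array(p['xyz']),np.array(p['rotation'])@np.array([x*s,y*s,np.cos(r)])
def fonz(p,u,v,z):
    o,d=fray(p,u,v); return o+d*(z-o[2])/d[2]
E
python3 - <<'E'
from h import *
import pickle
p=pickle.load(open('w6.pkl','rb')); im=cv2.imread('pics/w6.png')
C=(295/3+190-.33,410/3+30-.33); print(C, fonz(p,*C,.095))
g=cv2.cvtColor(im,cv2.COLOR_BGR2GRAY)
# rectified patch on plane z=.095, 0.25mm/px around the centre
c0=fonz(p,*C,.095)[:2]
N=240; mx=np.zeros((N,N),np.float32); my=mx.copy()
for i in range(N):
    for j in range(N):
        X=c0[0]+(N/2-i)*.00025; Y=c0[1]+(N/2-j)*.00025  # up=+x, left=+y
        mx[i,j],my[i,j]=proj(p,[X,Y,.095],True)
r=cv2.remap(im,mx,my,cv2.INTER_CUBIC); cv2.imwrite('pics/rect6.png',cv2.resize(r,None,fx=2.5,fy=2.5))
print(c0)
for q in [(131,124),(466,128),(132,485),(176,240),(419,242),(176,569),(408,569)]:
    u,v=q[0]/3+190-.33,q[1]/3+30-.33
    print(q,fonz(p,u,v,.08)[:2].round(4))
E
```

```text
(288.00333333333333, 166.33666666666664) [ 0.59173028 -0.17552012  0.095     ]
[ 0.59173028 -0.17552012]
(131, 124) [ 0.6674 -0.101 ]
(466, 128) [ 0.694 -0.205]
(132, 485) [ 0.5518 -0.13  ]
(176, 240) [ 0.6338 -0.125 ]
(419, 242) [ 0.6533 -0.2002]
(176, 569) [ 0.5271 -0.151 ]
(408, 569) [ 0.5474 -0.2272]
```

View pics/rect6.png

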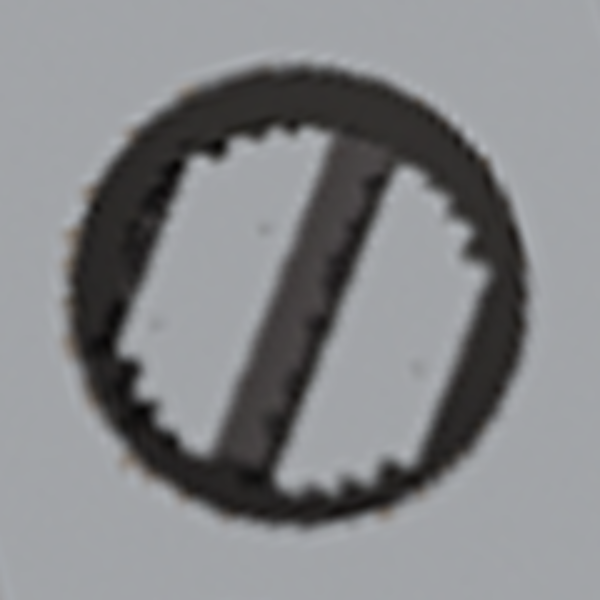

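```bash
python3 - <<'E'
from h import *
c=cv2.imread('pics/s5.png')
print('lock scene', onz('scene',150+400/3-.33,80+439/3-.33,.095))
plan([.45,.217,.43],-90)
E
```

```text
lock scene [ 0.59607791 -0.18491558  0.095     ]
n 14 dist 0.4161 turn -14.95
[-0.01, -0.02, -0.99],0.21; [-0.01, -0.04, -0.99],0.21; [-0.01, -0.05, -0.99],0.21; [-0.0, -0.07, -0.99],0.21; [-0.01, -0.09, -0.99],0.22; [-0.0, -0.11, -0.98],0.21; [-0.01, -0.13, -0.98],0.22; [-0.0, -0.15, -0.98],0.21
[-0.01, -0.16, -0.98],0.22; [-0.0, -0.18, -0.97],0.21; [-0.01, -0.2, -0.97],0.22; [-0.0, -0.22, -0.97],0.21; [-0.01, -0.24, -0.96],0.22; [-0.0, -0.26, -0.96],0.21
```

```bash
python3 -m inch '[[-1,[0,-0.02,-0.99],0.21],[-1,[0,-0.04,-0.99],0.21],[-1,[0,-0.05,-0.99],0.21],[-1,[0,-0.07,-0.99],0.21],[-1,[0,-0.09,-0.99],0.22],[-1,[0,-0.11,-0.98],0.21],[-1,[0,-0.13,-0.98],0.22],[-1,[0,-0.15,-0.98],0.21]]' && python3 -m inch '[[-1,[0,-0.16,-0.98],0.22],[-1,[0,-0.18,-0.97],0.21],[-1,[0,-0.2,-0.97],0.22],[-1,[0,-0.22,-0.97],0.21],[-1,[0,-0.24,-0.96],0.22],[-1,[0,-0.26,-0.96],0.21],[-1,[0,0,0],0],[-1,[0,0,0],0]]'; python3 - <<'E'
from h import *
import pickle
st();p=optics.camera_params('wrist')
im=optics.get_image('wrist')[:,:,::-1]; cv2.imwrite('pics/w7.png',im)
pickle.dump(p,open('w7.pkl','wb'))
im=optics.get_image('top')[:,:,::-1]; cv2.imwrite('pics/t7.png',im); crop(im,250,140,120,120,5,'t7c.png')
im=optics.get_image('scene')[:,:,::-1]; cv2.imwrite('pics/s7.png',im); crop(im,230,190,120,120,5,'s7c.png')
E
```

```text
time_s: 7.22
position: [0.4987, 0.0468, 0.4276]
tool_rot: [[0.001, 0.994, 0.112], [-0.0, 0.112, -0.994], [-1.0, 0.001, 0.0]]
ft_force: [1.2, 0.6, 0.0]
grip_width: 0.0853
time_s: 7.88
position: [0.4497, 0.218, 0.4274]
tool_rot: [[0.0, 1.0, 0.003], [-0.0, 0.003, -1.0], [-1.0, 0.0, 0.0]]
ft_force: [1.0, 0.3, 0.1]
grip_width: 0.0857
t 7.88 pos [0.4497 0.218  0.4274] az -89.82 q [ 12.3  15.8  79.6  -0.   84.6 102.1] F [1.  0.3 0.1] w 0.0857
```

View pics/w7.png

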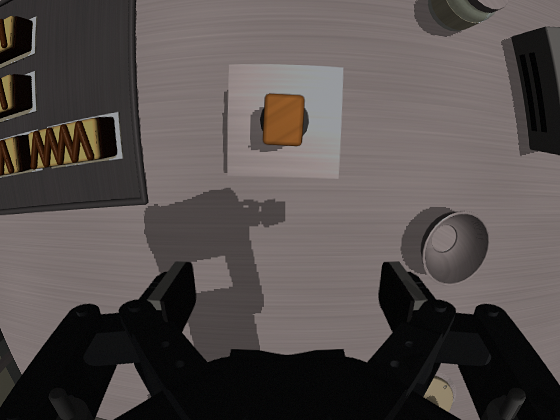

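View pics/t7c.png

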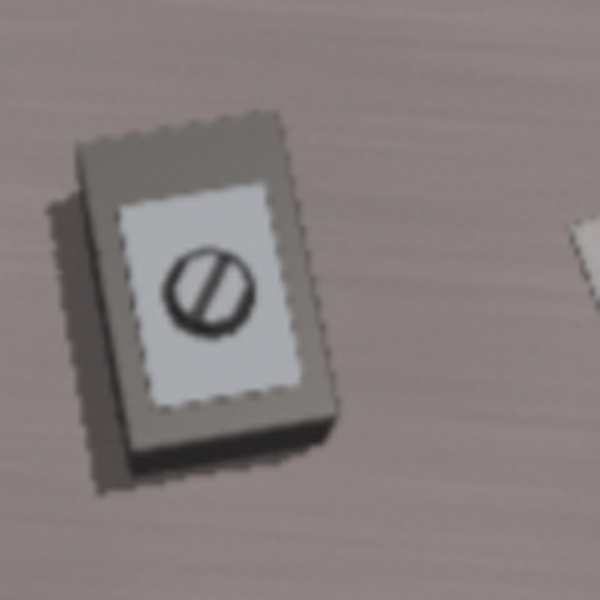

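View pics/s7c.png

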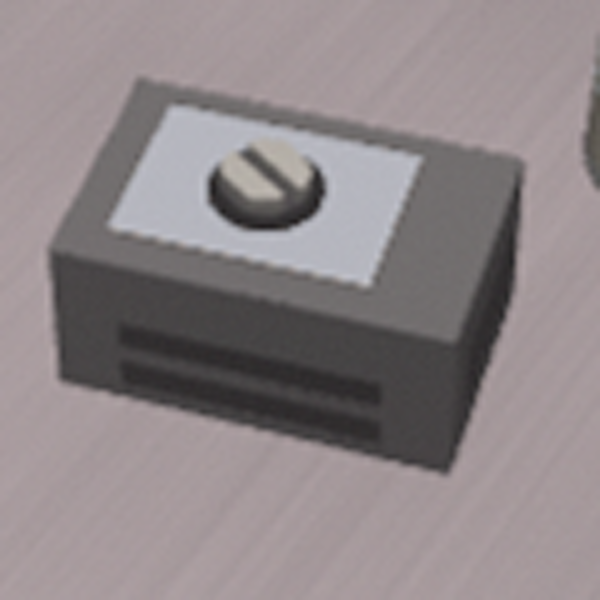

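The top view shows the lock disc centre at crop (211,288). The scene crop shows it at (267,172), and the wrist view shows the handle top between (264,94) and (303,146), clear of obstacles.

```bash
python3 - <<'E'
from h import *
import pickle
f=lambda a,o:(a+.5)/5-.5+o
print('top',onz('top',f(211,250),f(288,140),.095)[:2])
print('scene',onz('scene',f(267,230),f(172,190),.095)[:2])
# slot direction top: ends
a=onz('top',f(229,250),f(262,140),.093);b=onz('top',f(195,250),f(313,140),.093);d=a-b;print('slot az top',np.degrees(np.arctan2(d[1],d[0])))
a=onz('scene',f(249,230),f(153,190),.093);b=onz('scene',f(288,230),f(190,190),.093);d=b-a;print('slot az scene',np.degrees(np.arctan2(d[1],d[0])))
for n,P in dict(hT=[(120,208),(266,184),(301,380),(155,408)]).items():
    Q=np.array([onz('top',f(x,250),f(y,140),.083) for x,y in P]);print(n,Q[:,:2].round(4).tolist(),Q.mean(0)[:2]); e=Q[0]-Q[3]+Q[1]-Q[2]; print(np.degrees(np.arctan2(e[1],e[0])))
Q=np.array([onz('scene',f(x,230),f(y,190),.083) for x,y in [(172,102),(424,157),(373,288),(110,228)]]);print('hS',Q[:,:2].round(4).tolist()); e=Q[1]-Q[0]+Q[2]-Q[3]; print(np.degrees(np.arctan2(e[1],e[0])))
p=pickle.load(open('w7.pkl','rb'))
Q=np.array([fonz(p,u,v,.186) for u,v in [(264,94),(305,95),(302,146),(263,143)]]);print('drv',Q[:,:2].round(4).tolist(),Q.mean(0)[:2]);
e=Q[0]-Q[3]+Q[1]-Q[2];print('x az',np.degrees(np.arctan2(e[1],e[0])));e=Q[0]-Q[1]+Q[3]-Q[2];print('y az',np.degrees(np.arctan2(e[1],e[0])))
Q=np.array([fonz(p,u,v,.11) for u,v in [(229,64),(343,67),(339,179),(227,175)]]);print('stand',Q[:,:2].round(4).tolist(),Q.mean(0)[:2]);
e=Q[0]-Q[3]+Q[1]-Q[2];print('x az',np.degrees(np.arctan2(e[1],e[0])))
im=cv2.imread('pics/w7.png');crop(im,215,50,145,145,4,'w7c.png')
E
```

```text
top [ 0.58823801 -0.17890436]
scene [ 0.59296152 -0.17993747]
slot az top -28.75720823601432
slot az scene -22.35370841374659
hT [[0.6311, -0.1287], [0.6501, -0.204], [0.5463, -0.2284], [0.5261, -0.1549]] [ 0.58839937 -0.17898631]
13.603436683999448
hS [[0.5293, -0.1535], [0.6361, -0.1275], [0.6563, -0.2034], [0.5501, -0.23]]
13.882165306918274
drv [[0.5368, 0.2339], [0.5362, 0.2079], [0.5033, 0.2096], [0.5052, 0.2346]] [0.52037443 0.2215121 ]
x az -2.145016986122222
y az 87.14225274352454
stand [[0.5715, 0.2699], [0.5689, 0.1707], [0.4686, 0.1725], [0.4721, 0.273]] [0.52029415 0.22152541]
x az -1.391398905848482
```

View pics/w7c.png

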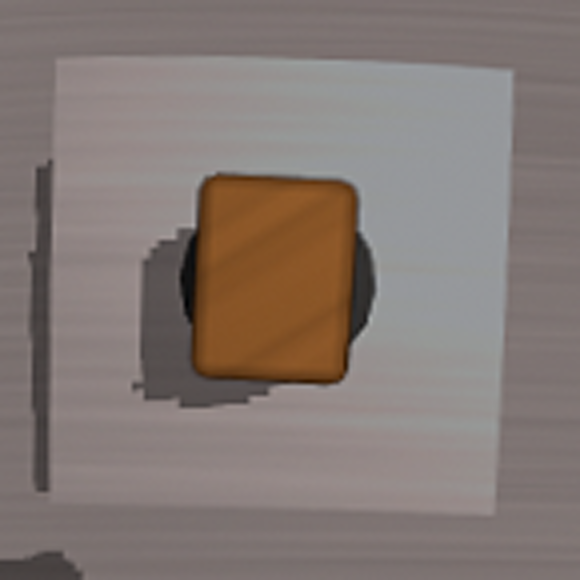

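```bash
python3 - <<'E'
from h import *
plan([.520,.219,.427],-92.3)
E
python3 -m inch '[[-1,[0,0.6,0],0.25],[-1,[0,0.9,0],0.25],[-1,[0,0.6,0],0],[-1,[0,0.24,0],0],[-1,[0.7,0,0],0],[-1,[1,0,0],0],[-1,[1,0,0],0],[-1,[0.7,0,0],0]]'; python3 - <<'E'
from h import *
st()
plan([.520,.219,.315],-92.3)
E
```

```text
n 3 dist 0.0694 turn -2.29
[0.0, 0.77, -0.03],0.15; [0.01, 0.77, -0.04],0.15; [0.0, 0.77, -0.04],0.16
time_s: 8.7
position: [0.52, 0.2148, 0.3229]
tool_rot: [[-0.003, 0.999, -0.044], [-0.001, -0.044, -0.999], [-1.0, -0.003, 0.001]]
ft_force: [-0.6, 0.0, -0.7]
grip_width: 0.0855
t 8.7 pos [0.52   0.2148 0.3229] az -92.51 q [ 10.4  27.1  79.8  -0.   73.2 102.9] F [-0.6  0.  -0.7] w 0.0855
n 1 dist 0.009 turn 0.21
[0.26, -0.01, -0.14],-0.04
```

```bash
python3 -m inch '[[-1,[0.12,0,-0.1],0],[-1,[0,0,0],0],[0.2,[0,0,0],0],[0.4,[0,0,0],0],[0.4,[0,0,0],0],[0.5,[0,0,0],0],[1,[0,0,0],0],[1,[0,0,0],0]]' 60; python3 - <<'E'
from h import *
st()
im=optics.get_image('wrist')[:,:,::-1]; cv2.imwrite('pics/w8.png',im)
im=optics.get_image('scene')[:,:,::-1]; crop(im,280,50,120,120,5,'s8.png')
st()
E
```

```text
time_s: 9.37
position: [0.5208, 0.2188, 0.3223]
tool_rot: [[0.001, 0.999, -0.043], [0.0, -0.043, -0.999], [-1.0, 0.001, -0.0]]
ft_force: [-0.3, -0.1, 3.8]
grip_width: 0.025
t 9.37 pos [0.5208 0.2188 0.3223] az -92.45 q [ 10.8  27.4  79.6   0.   73.  103.2] F [-0.3 -0.1  3.8] w 0.025
t 9.47 pos [0.5208 0.2188 0.3223] az -92.44 q [ 10.8  27.4  79.6   0.   73.  103.2] F [-0.9  0.   5.3] w 0.0252
```

View pics/w8.png

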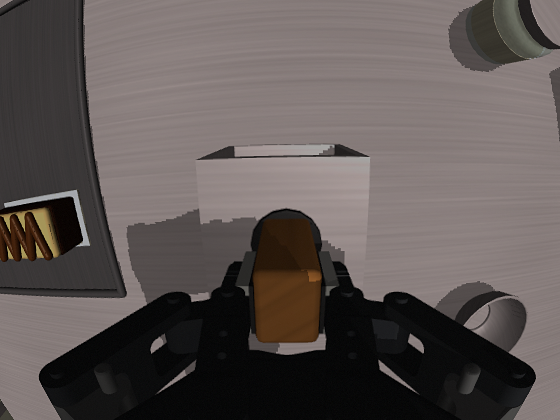

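View pics/s8.png

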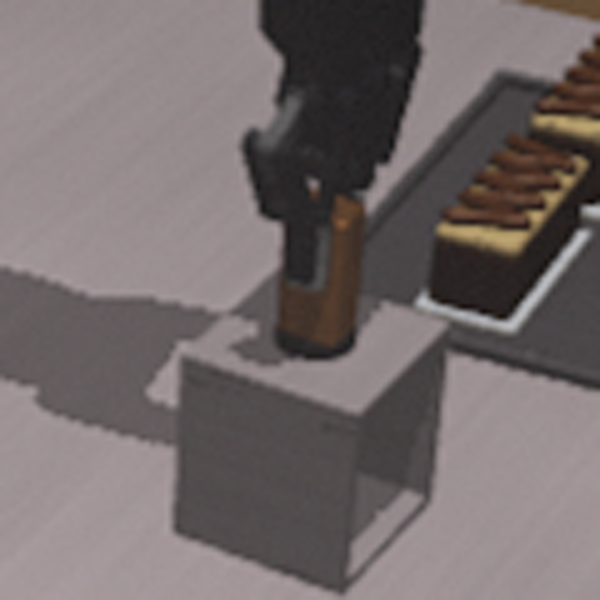

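The driver is held: opening 25 mm, collar still on the plate in the scene crop at (315,345). I lift it straight up.

```bash
python3 -m inch '[[1,[-0.2,0,0],0],[1,[-0.5,0,0],0],[1,[-0.7,0,0],0],[1,[-0.8,0,0],0],[1,[-0.8,0,0],0],[1,[-0.7,0,0],0],[1,[-0.5,0,0],0],[1,[-0.1,0,0],0]]' 80; python3 - <<'E'
from h import *
st()
im=optics.get_image('scene')[:,:,::-1]; crop(im,280,0,120,160,3.7,'s9.png')
plan([.585,-.181,.447],-92.45-20)
E
```

```text
time_s: 10.13
position: [0.5205, 0.2187, 0.4533]
tool_rot: [[0.004, 0.999, -0.043], [0.001, -0.043, -0.999], [-1.0, 0.004, -0.001]]
ft_force: [0.4, -0.6, -1.9]
grip_width: 0.0255
t 10.13 pos [0.5205 0.2187 0.4533] az -92.45 q [ 10.8  21.6  66.6  -0.   91.6 103.2] F [ 0.4 -0.6 -1.9] w 0.0255
n 14 dist 0.4049 turn -20.0
[0.01, 0.19, 0.94],0.29; [0.01, 0.22, 0.94],0.29; [0.01, 0.24, 0.93],0.29; [0.01, 0.27, 0.93],0.28; [0.01, 0.29, 0.92],0.29; [0.01, 0.31, 0.91],0.28; [0.01, 0.33, 0.91],0.29; [0.01, 0.36, 0.9],0.28
[0.02, 0.38, 0.89],0.29; [0.01, 0.4, 0.88],0.28; [0.02, 0.42, 0.86],0.29; [0.01, 0.44, 0.86],0.28; [0.02, 0.46, 0.84],0.29; [0.01, 0.48, 0.83],0.28
```

View pics/s9.png

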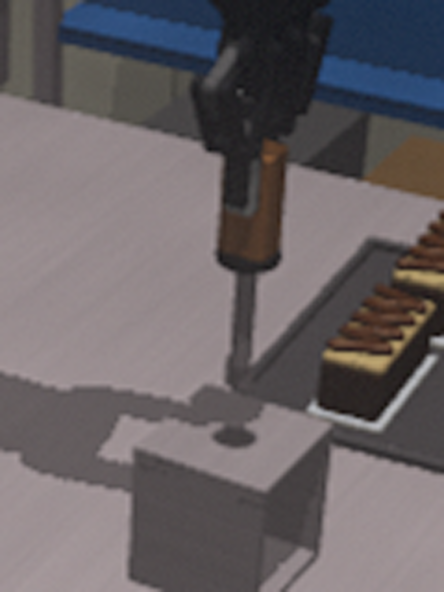

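The driver hangs clear of the stand, with the blade end at crop (240,385) above the hole at (235,437). Now I carry it to above the lock.

```bash
python3 -m inch '[[1,[0,0.19,0.94],0.29],[1,[0,0.22,0.94],0.29],[1,[0,0.24,0.93],0.29],[1,[0,0.27,0.93],0.28],[1,[0,0.29,0.92],0.29],[1,[0,0.31,0.91],0.28],[1,[0,0.33,0.91],0.29],[1,[0,0.36,0.9],0.28]]' && python3 -m inch '[[1,[0,0.38,0.89],0.29],[1,[0,0.4,0.88],0.28],[1,[0,0.42,0.86],0.29],[1,[0,0.44,0.86],0.25],[1,[0,0.46,0.84],0.2],[1,[0,0.48,0.83],0.15],[1,[0,0,0],0],[1,[0,0,0],0]]'; python3 - <<'E'
from h import *
st()
im=optics.get_image('scene')[:,:,::-1]; cv2.imwrite('pics/s10.png',im); crop(im,230,100,120,160,3.7,'s10c.png')
im=optics.get_image('top')[:,:,::-1]; crop(im,250,120,120,120,5,'t10.png')
im=optics.get_image('wrist')[:,:,::-1]; cv2.imwrite('pics/w10.png',im)
E
```

```text
time_s: 10.85
position: [0.5577, -0.0113, 0.449]
tool_rot: [[-0.003, 0.97, -0.241], [0.001, -0.241, -0.97], [-1.0, -0.003, 0.0]]
ft_force: [0.3, 0.5, -1.2]
grip_width: 0.025
time_s: 11.52
position: [0.5856, -0.1822, 0.4484]
tool_rot: [[-0.003, 0.932, -0.364], [0.002, -0.364, -0.932], [-1.0, -0.004, -0.0]]
ft_force: [-0.1, 0.0, -1.7]
grip_width: 0.0254
t 11.52 pos [ 0.5856 -0.1822  0.4484] az -111.32 q [-28.3  27.1  58.5   0.   94.6  83. ] F [-0.1  0.  -1.7] w 0.0254
```

View pics/s10c.png

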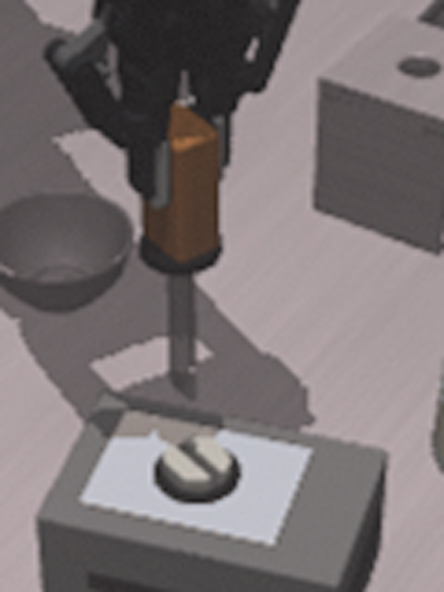

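View pics/t10.png

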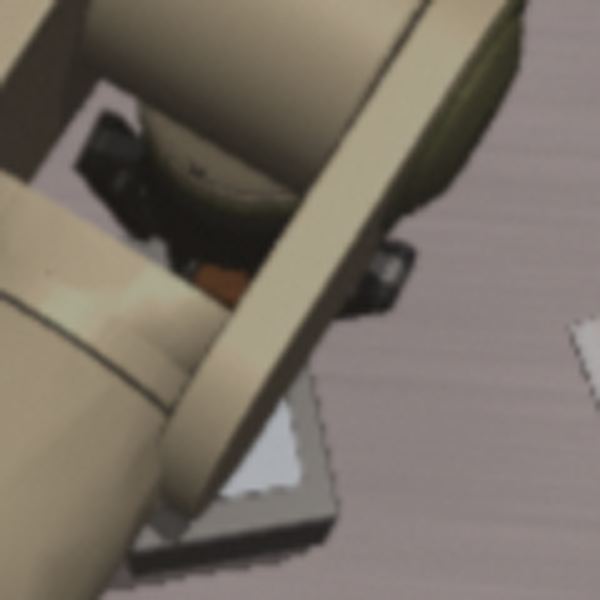

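View pics/w10.png

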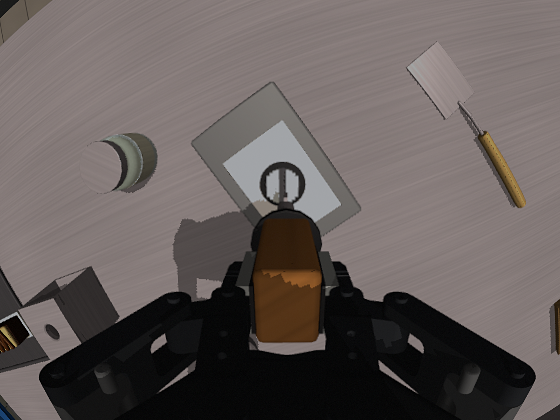

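```bash
python3 - <<'E'
from h import *
im=cv2.imread('pics/w10.png');crop(im,240,150,90,90,7,'w10c.png')
g=lambda a,o:(a+.5)/3.7-.5+o
b=onz('scene',g(184,230),g(392,100),.1411);print('blade scene',b)
print('lock scene',onz('scene',g(198,230),g(466,100),.095))
E
```

```text
blade scene [ 0.5852111  -0.18063876  0.1411    ]
lock scene [ 0.59567176 -0.18371545  0.095     ]
```

View pics/w10c.png

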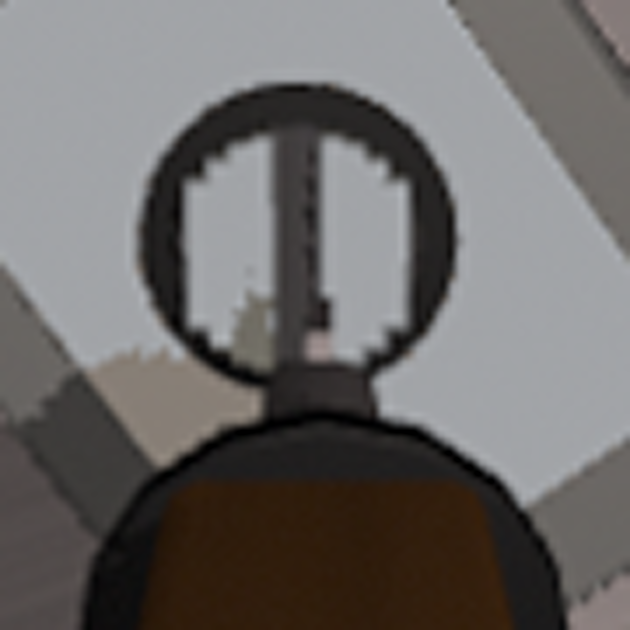

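The wrist view shows the slot parallel to the blade but about 4 px left of the shank (crop 297 against 324). The cameras agree on roughly 3 mm along −z and 4–5 mm along +y, so I correct for that, go down to just above the face and look again.

```bash
python3 -m inch '[[1,[0,0.15,-0.11],0],[1,[0.2,0,0],0],[1,[0.4,0,0],0],[1,[0.4,0,0],0],[1,[0.2,0,0],0],[1,[0.1,0,0],0],[1,[0,0,0],0],[1,[0,0,0],0]]'; python3 - <<'E'
from h import *
st()
im=optics.get_image('scene')[:,:,::-1]; crop(im,250,170,80,80,7,'s11c.png')
im=optics.get_image('wrist')[:,:,::-1]; crop(im,230,130,110,110,6,'w11c.png')
E
```

```text
time_s: 12.33
position: [0.5909, -0.1792, 0.412]
tool_rot: [[0.001, 0.932, -0.361], [-0.0, -0.361, -0.932], [-1.0, 0.001, 0.0]]
ft_force: [-0.5, -0.3, -1.5]
grip_width: 0.0254
t 12.33 pos [ 0.5909 -0.1792  0.412 ] az -111.19 q [-27.8  28.5  62.   -0.   89.5  83.3] F [-0.5 -0.3 -1.5] w 0.0254
```

View pics/s11c.png

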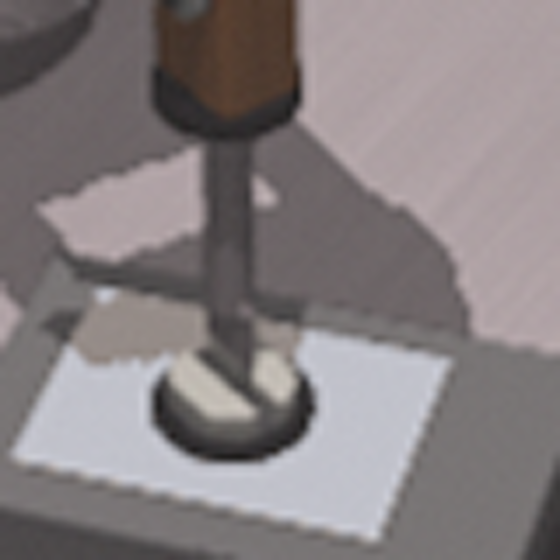

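View pics/w11c.png

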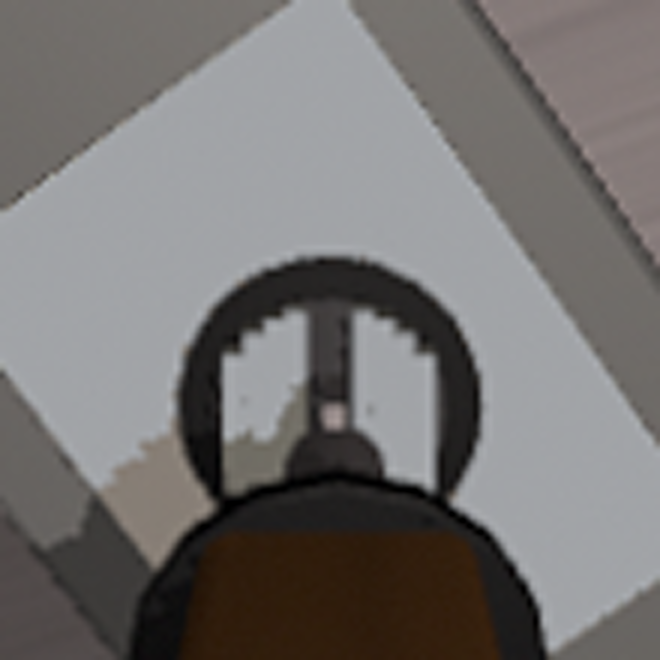

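Both views agree: slot at crop column 331, shank at 335. I lower into the slot.

```bash
python3 -m inch '[[1,[0.15,0,-0.02],0],[1,[0.12,0,0],0],[1,[0.1,0,0],0],[1,[0.1,0,0],0],[1,[0.08,0,0],0],[1,[0,0,0],0],[1,[0,0,0],0],[1,[0,0,0],0]]'; python3 - <<'E'
from h import *
st()
im=optics.get_image('scene')[:,:,::-1]; crop(im,250,170,80,80,7,'s12c.png')
im=optics.get_image('wrist')[:,:,::-1]; crop(im,230,130,110,110,5,'w12c.png')
E
```

```text
time_s: 13.1
position: [0.591, -0.1788, 0.3952]
tool_rot: [[0.0, 0.932, -0.362], [-0.0, -0.362, -0.932], [-1.0, 0.0, 0.0]]
ft_force: [0.1, -0.6, -1.0]
grip_width: 0.0252
t 13.1 pos [ 0.591  -0.1788  0.3952] az -111.2 q [-27.8  29.1  63.8  -0.   87.2  83.4] F [ 0.1 -0.6 -1. ] w 0.0252
```

View pics/s12c.png

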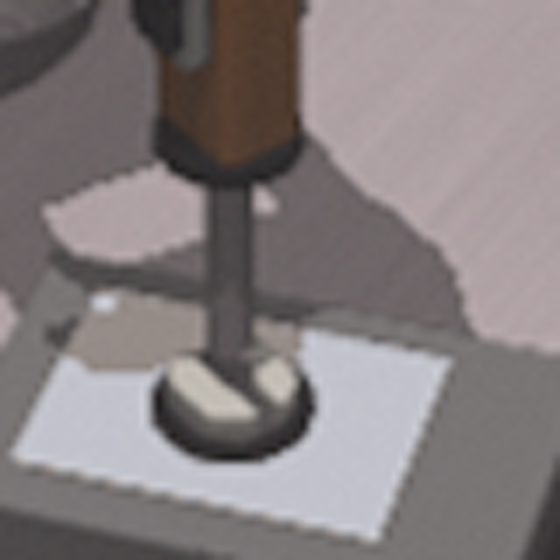

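View pics/w12c.png

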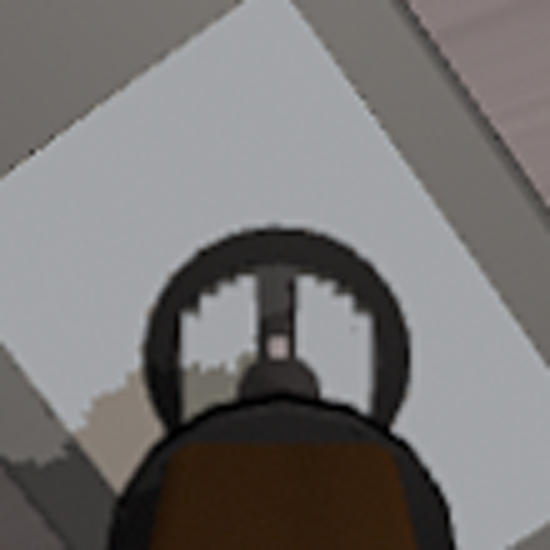

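The blade is in the slot, about 7 mm deep, with no side force. Now the anticlockwise turn.

```bash
python3 -m inch '[[1,[0.02,0,0],-0.4],[1,[0,0,0],-0.7],[1,[0,0,0],-0.7],[1,[0,0,0],-0.7],[1,[0,0,0],-0.7],[1,[0,0,0],-0.7],[1,[0,0,0],-0.7],[1,[0,0,0],-0.4]]'; python3 - <<'E'
from h import *
st();print(env.observe()['wrist_torque'])
im=optics.get_image('scene')[:,:,::-1]; crop(im,230,170,110,110,5,'s13c.png')
im=optics.get_image('wrist')[:,:,::-1]; crop(im,230,130,110,110,5,'w13c.png')
E
```

```text
time_s: 13.87
position: [0.5911, -0.1786, 0.3946]
tool_rot: [[0.001, 0.998, 0.07], [0.001, 0.07, -0.998], [-1.0, 0.001, -0.001]]
ft_force: [0.6, 0.9, -2.0]
grip_width: 0.0252
t 13.87 pos [ 0.5911 -0.1786  0.3946] az -86.01 q [-27.8  29.1  63.8   0.   87.1  58.2] F [ 0.6  0.9 -2. ] w 0.0252
[ 0.31686003 -0.21399848 -0.06319884]
```

View pics/s13c.png

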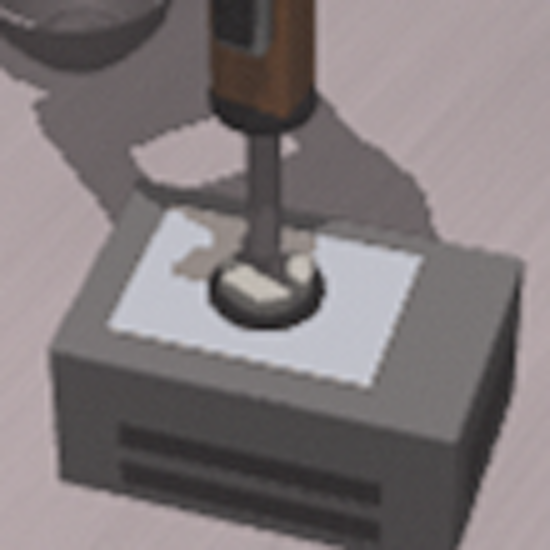

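View pics/w13c.png

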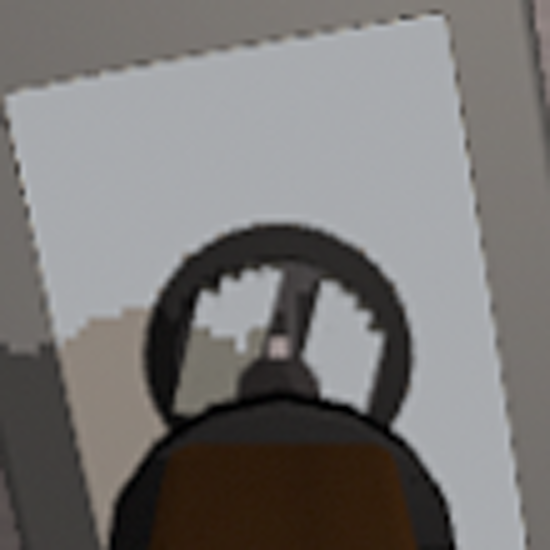

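The lock turns with the blade (slot lags about 12° from play) and the box has not moved. Continuing.

```bash
python3 -m inch '[[1,[0,0,0],-0.7],[1,[0,0,0],-0.8],[1,[0,0,0],-0.8],[1,[0,0,0],-0.8],[1,[0,0,0],-0.8],[1,[0,0,0],-0.8],[1,[0,0,0],-0.8],[1,[0,0,0],-0.5]]';  python3 -m inch '[[1,[0,0,0],-0.5],[1,[0,0,0],-0.6],[1,[0,0,0],-0.6],[1,[0,0,0],-0.6],[1,[0,0,0],-0.6],[1,[0,0,0],-0.6],[1,[0,0,0],-0.4],[1,[0,0,0],0]]';python3 - <<'E'
from h import *
st();print(env.observe()['wrist_torque'])
im=optics.get_image('scene')[:,:,::-1]; crop(im,230,170,110,110,5,'s14c.png')
im=optics.get_image('wrist')[:,:,::-1]; crop(im,210,130,150,110,5,'w14c.png')
E
```

```text
time_s: 14.63
position: [0.5912, -0.1785, 0.3947]
tool_rot: [[0.001, 0.83, 0.558], [0.001, 0.558, -0.83], [-1.0, 0.001, 0.0]]
ft_force: [1.7, 1.6, -2.1]
grip_width: 0.0252
time_s: 15.3
position: [0.5912, -0.1784, 0.3947]
tool_rot: [[0.001, 0.597, 0.802], [0.001, 0.802, -0.597], [-1.0, 0.001, 0.0]]
ft_force: [1.9, 2.4, -1.4]
grip_width: 0.0252
t 15.3 pos [ 0.5912 -0.1784  0.3947] az -36.68 q [-27.8  29.1  63.8   0.1  87.    8.9] F [ 1.9  2.4 -1.4] w 0.0252
[ 0.54647202 -0.47256845  0.01313202]
```

View pics/s14c.png

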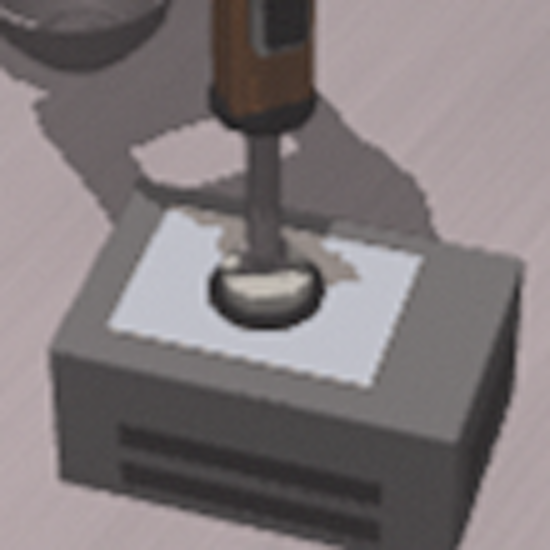

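View pics/w14c.png

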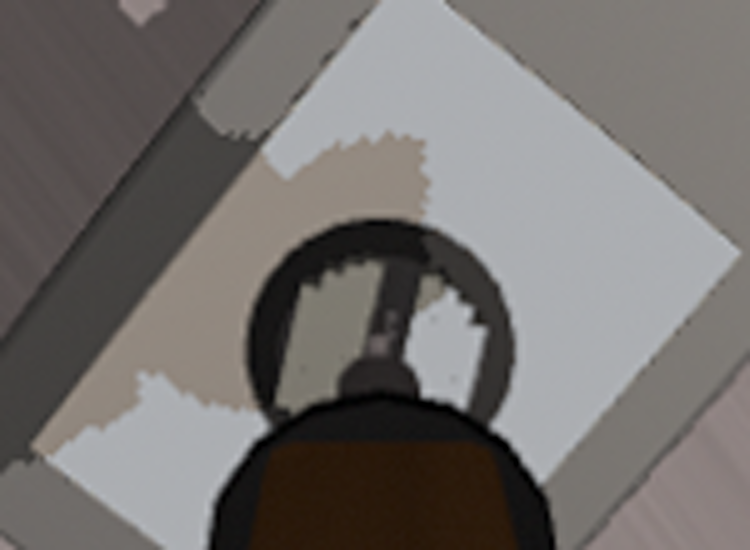

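Slot now at about 41°, roughly reading 1.12; about 10° more should bring it to the stop.

```bash
python3 -m inch '[[1,[0,0,0],-0.4],[1,[0,0,0],-0.4],[1,[0,0,0],-0.4],[1,[0,0,0],-0.4],[1,[0,0,0],-0.4],[1,[0,0,0],0],[1,[0,0,0],0],[1,[0,0,0],0]]'; python3 - <<'E'
from h import *
import pickle
st();print(env.observe()['wrist_torque']);p=optics.camera_params('wrist');pickle.dump(p,open('w15.pkl','wb'))
im=optics.get_image('wrist')[:,:,::-1]; cv2.imwrite('pics/w15.png',im); crop(im,210,130,150,110,5,'w15c.png')
E
```

```text
time_s: 16.07
position: [0.591, -0.1788, 0.3946]
tool_rot: [[0.0, 0.451, 0.893], [-0.0, 0.893, -0.451], [-1.0, -0.0, 0.0]]
ft_force: [2.2, 1.5, -1.9]
grip_width: 0.0254
t 16.07 pos [ 0.591  -0.1788  0.3946] az -26.79 q [-27.8  29.1  63.8  -0.   87.1  -1. ] F [ 2.2  1.5 -1.9] w 0.0254
[ 0.52924188 -0.50986453 -0.04903629]
```

View pics/w15c.png

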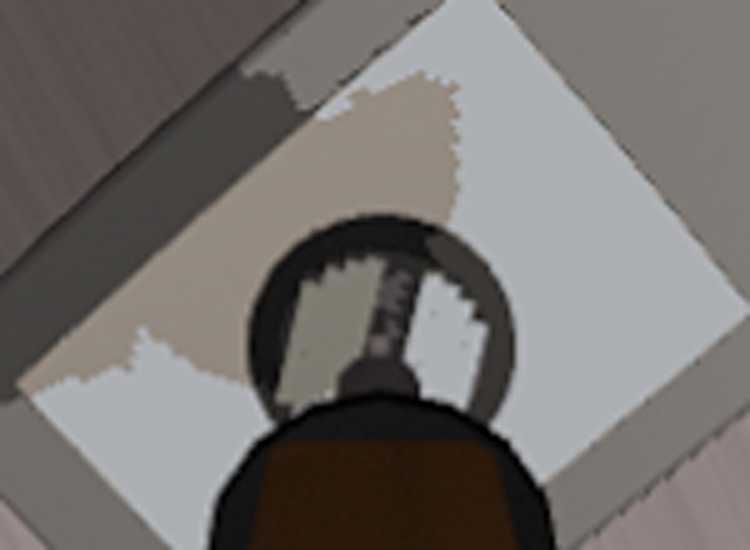

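```bash
python3 - <<'E'
from h import *
import pickle
p=pickle.load(open('w15.pkl','rb'))
f=lambda x,y:((x+.5)/5-.5+210,(y+.5)/5-.5+130)
def A(a,b,z):
    d=fonz(p,*f(*a),z)-fonz(p,*f(*b),z); return np.degrees(np.arctan2(d[1],d[0]))
print('slot',A((385,262),(365,358),.095),A((422,275),(405,350),.095))
print('disc flats',A((300,295),(275,400),.095),A((487,320),(468,412),.095))
print('hatch',A((320,115),(20,385),.083),A((745,310),(545,485),.083),A((497,0),(745,310),.083)-90)
E
```

```text
slot 51.59070337552403 50.9136284470828
disc flats 49.30430603091862 52.62557187183984
hatch 14.331733357658763 16.04989692557257 13.114703517830904
```

Slot is 36.8° from the box axis, a reading of about 1.29, so it is at the open stop. I back the blade off within its play, then lift out.

```bash
python3 -m inch '[[1,[0,0,0],0.6],[1,[0,0,0],0.6],[1,[0,0,0],0.6],[1,[0,0,0],0.4],[1,[0,0,0],0],[1,[-0.2,0,0],0],[1,[-0.4,0,0],0],[1,[-0.6,0,0],0]]'; python3 -m inch '[[1,[-0.7,0,0],0],[1,[-0.4,0,0],0],[1,[0,0,0],0],[1,[0,0,0],0],[1,[0,0,0],0],[1,[0,0,0],0],[1,[0,0,0],0],[1,[0,0,0],0]]'; python3 - <<'E'
from h import *
st()
im=optics.get_image('scene')[:,:,::-1]; crop(im,230,100,120,160,3.7,'s16c.png')
plan([.5208,.2188,.456],-92.45)
E
```

```text
time_s: 16.78
position: [0.591, -0.1789, 0.43]
tool_rot: [[-0.003, 0.611, 0.792], [0.001, 0.792, -0.611], [-1.0, -0.001, -0.003]]
ft_force: [1.0, -0.7, -1.3]
grip_width: 0.0249
time_s: 17.45
position: [0.5911, -0.1788, 0.4629]
tool_rot: [[-0.001, 0.612, 0.791], [0.001, 0.791, -0.612], [-1.0, -0.0, -0.001]]
ft_force: [-0.3, -1.1, -1.5]
grip_width: 0.0251
t 17.45 pos [ 0.5911 -0.1788  0.4629] az -37.7 q [-27.8  27.2  56.   -0.   96.9   9.9] F [-0.3 -1.1 -1.5] w 0.0251
n 14 dist 0.4038 turn -54.75
[0.02, 0.65, -0.71],0.78; [0.02, 0.6, -0.75],0.78; [0.02, 0.54, -0.79],0.78; [0.02, 0.49, -0.83],0.78; [0.02, 0.43, -0.86],0.78; [0.02, 0.37, -0.89],0.78; [0.02, 0.31, -0.91],0.78; [0.01, 0.25, -0.93],0.78
[0.02, 0.18, -0.94],0.79; [0.01, 0.12, -0.95],0.78; [0.02, 0.05, -0.96],0.79; [0.01, -0.01, -0.96],0.78; [0.02, -0.08, -0.96],0.79; [0.01, -0.14, -0.96],0.78
```

View pics/s16c.png

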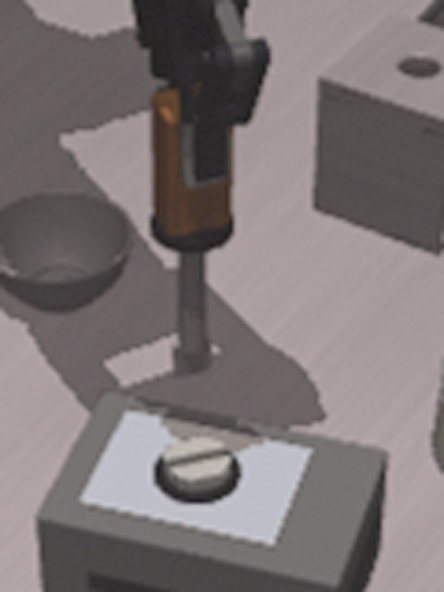

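The driver is out and the slot sits at the open angle (crop (165,465)–(230,450)). I return to the stand.

```bash
python3 -m inch '[[1,[0,0.65,-0.71],0.78],[1,[0,0.6,-0.75],0.78],[1,[0,0.54,-0.79],0.78],[1,[0,0.49,-0.83],0.78],[1,[0,0.43,-0.86],0.78],[1,[0,0.37,-0.89],0.78],[1,[0,0.31,-0.91],0.78],[1,[0,0.25,-0.93],0.78]]' && python3 -m inch '[[1,[0,0.18,-0.94],0.79],[1,[0,0.12,-0.95],0.78],[1,[0,0.05,-0.96],0.79],[1,[0,-0.01,-0.96],0.78],[1,[0,-0.08,-0.96],0.79],[1,[0,-0.14,-0.96],0.78],[1,[0,0,0],0],[1,[0,0,0],0]]'; python3 - <<'E'
from h import *
st()
im=optics.get_image('scene')[:,:,::-1]; crop(im,280,0,120,160,3.7,'s17c.png')
im=optics.get_image('wrist')[:,:,::-1]; cv2.imwrite('pics/w17.png',im)
plan([.5208,.2188,.325],-92.45)
E
```

```text
time_s: 18.17
position: [0.5504, 0.0499, 0.4635]
tool_rot: [[-0.0, 0.934, 0.357], [-0.0, 0.357, -0.934], [-1.0, -0.0, 0.0]]
ft_force: [0.3, 0.1, -2.0]
grip_width: 0.0253
time_s: 18.83
position: [0.5203, 0.2201, 0.4634]
tool_rot: [[-0.0, 0.999, -0.04], [-0.0, -0.04, -0.999], [-1.0, -0.0, 0.0]]
ft_force: [0.5, -0.3, -1.9]
grip_width: 0.0251
t 18.83 pos [0.5203 0.2201 0.4634] az -92.29 q [ 10.9  21.5  65.2  -0.   93.3 103.2] F [ 0.5 -0.3 -1.9] w 0.0251
n 5 dist 0.1384 turn -0.03
[0.92, -0.0, -0.0],0.0; [0.92, -0.0, -0.0],0.0; [0.92, -0.0, -0.0],0.0; [0.93, -0.0, -0.01],0.0; [0.92, -0.0, -0.0],0.01
```

View pics/s17c.png

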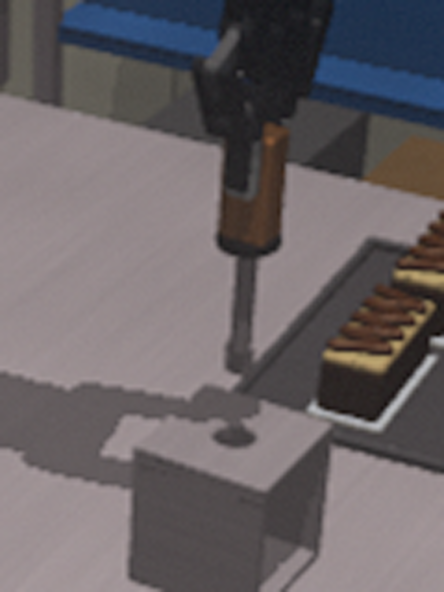

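View pics/w17.png

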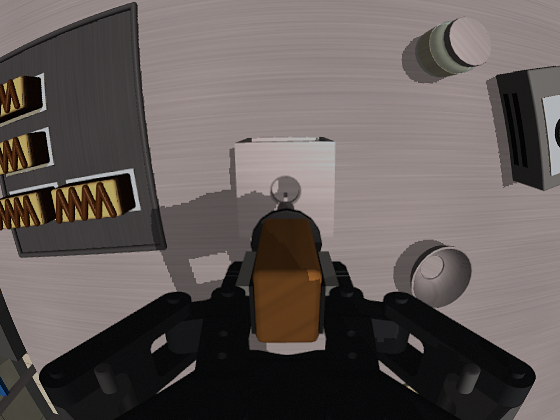

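The blade hangs above the hole (hole at (286,190) in the wrist view, shank in the same column). I go down, watching the force.

```bash
python3 -m inch '[[1,[0.2,0.02,0.04],0],[1,[0.4,0,0],0],[1,[0.5,0,0],0],[1,[0.5,0,0],0],[1,[0.4,0,0],0],[1,[0.3,0,0],0],[1,[0.2,0,0],0],[1,[0,0,0],0]]'; python3 - <<'E'
from h import *
st()
plan([.5208,.2188,.324],-92.45)
E
```

```text
time_s: 19.6
position: [0.5214, 0.2172, 0.3873]
tool_rot: [[-0.002, 0.999, -0.043], [-0.0, -0.043, -0.999], [-1.0, -0.002, 0.0]]
ft_force: [-0.0, -0.7, -2.6]
grip_width: 0.0252
t 19.6 pos [0.5214 0.2172 0.3873] az -92.49 q [ 10.6  24.   73.7  -0.   82.4 103.1] F [-0.  -0.7 -2.6] w 0.0252
n 3 dist 0.0634 turn 0.04
[0.7, -0.01, -0.02],-0.0; [0.71, -0.0, -0.02],-0.0; [0.7, -0.01, -0.01],-0.01
```

```bash
python3 -m inch '[[1,[0.4,-0.02,-0.04],0],[1,[0.5,0,0],0],[1,[0.5,0,0],0],[1,[0.4,0,0],0],[1,[0.2,0,0],0],[1,[0.08,0,0],0],[1,[0,0,0],0],[1,[0,0,0],0]]'; python3 - <<'E'
from h import *
st()
im=optics.get_image('scene')[:,:,::-1]; crop(im,280,50,120,120,5,'s18.png')
E
```

```text
time_s: 20.27
position: [0.5209, 0.2189, 0.327]
tool_rot: [[0.001, 0.999, -0.043], [0.0, -0.043, -0.999], [-1.0, 0.001, -0.0]]
ft_force: [0.7, -0.7, -1.2]
grip_width: 0.0252
t 20.27 pos [0.5209 0.2189 0.327 ] az -92.45 q [ 10.8  27.1  79.2  -0.   73.6 103.2] F [ 0.7 -0.7 -1.2] w 0.0252
```

View pics/s18.png

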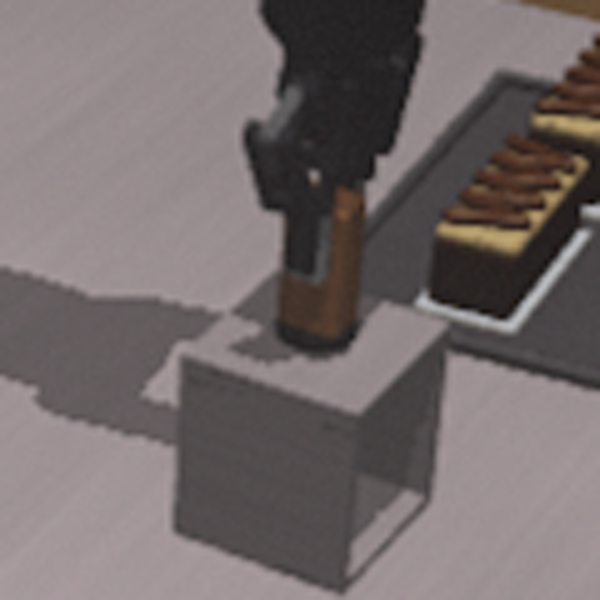

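Collar about 4–5 mm above the plate. I lower it the last bit, then release gently.

```bash
python3 -m inch '[[1,[0.08,0,0],0],[1,[0.06,0,0],0],[1,[0.02,0,0],0],[1,[0,0,0],0],[1,[0,0,0],0],[0.5,[0,0,0],0],[0.3,[0,0,0],0],[0,[0,0,0],0]]'; python3 -m inch '[[-0.5,[0,0,0],0],[-1,[0,0,0],0],[-1,[0,0,0],0],[-1,[0,0,0],0],[-1,[-0.4,0,0],0],[-1,[-0.8,0,0],0],[-1,[-1,0,0],0],[-1,[-1,0,0],0]]'; python3 - <<'E'
from h import *
st()
plan([.45,.2188,.45],-92.45)
E
```

```text
time_s: 20.98
position: [0.5207, 0.219, 0.3215]
tool_rot: [[0.0, 0.999, -0.043], [0.0, -0.043, -0.999], [-1.0, 0.0, -0.0]]
ft_force: [-0.0, 0.2, -0.4]
grip_width: 0.0407
time_s: 21.65
position: [0.5206, 0.2189, 0.4182]
tool_rot: [[-0.001, 0.999, -0.043], [-0.0, -0.043, -0.999], [-1.0, -0.001, 0.0]]
ft_force: [0.5, 1.5, -0.4]
grip_width: 0.0852
t 21.65 pos [0.5206 0.2189 0.4182] az -92.45 q [ 10.8  22.8  70.5   0.   86.8 103.3] F [ 0.5  1.5 -0.4] w 0.0852
n 3 dist 0.0774 turn 0.0
[-0.35, -0.78, 0.04],-0.0; [-0.35, -0.79, 0.03],-0.0; [-0.36, -0.78, 0.04],-0.0
```

```bash
python3 -m inch '[[-1,[-0.5,-0.4,0],0],[-1,[-0.3,-0.8,0],0],[-1,[0,-1,0],0],[-1,[0,-1,0],0],[-1,[0,-0.6,0],0],[-1,[0,0,0],0],[-1,[0,0,0],0],[-1,[0,0,0],0]]'; python3 - <<'E'
from h import *
import pickle
st()
im=optics.get_image('scene')[:,:,::-1]; cv2.imwrite('pics/s19.png',im); crop(im,180,50,200,220,2.7,'s19c.png')
im=optics.get_image('top')[:,:,::-1]; cv2.imwrite('pics/t19.png',im); crop(im,90,130,260,180,3,'t19c.png')
p=optics.camera_params('wrist')
im=optics.get_image('wrist')[:,:,::-1]; cv2.imwrite('pics/w19.png',im)
pickle.dump(p,open('w19.pkl','wb'))
E
```

```text
time_s: 22.32
position: [0.4074, 0.2238, 0.4414]
tool_rot: [[0.001, 0.999, -0.043], [0.0, -0.043, -0.999], [-1.0, 0.001, -0.0]]
ft_force: [-0.2, 0.1, 0.7]
grip_width: 0.0857
t 22.32 pos [0.4074 0.2238 0.4414] az -92.46 q [ 14.1  11.6  83.   -0.   85.4 106.6] F [-0.2  0.1  0.7] w 0.0857
```

View pics/s19c.png

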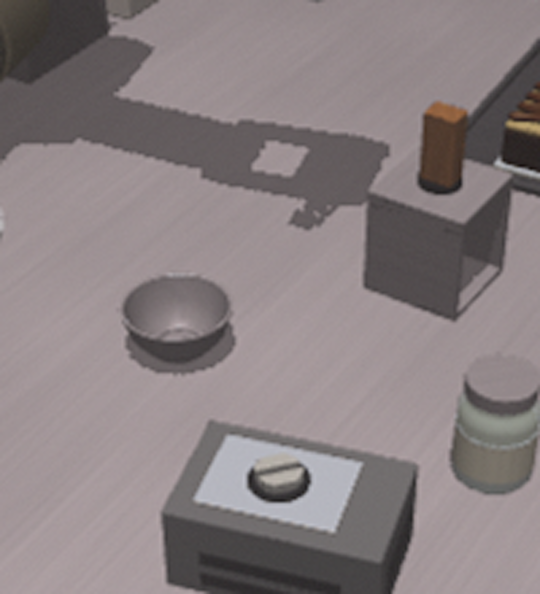

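View pics/t19c.png

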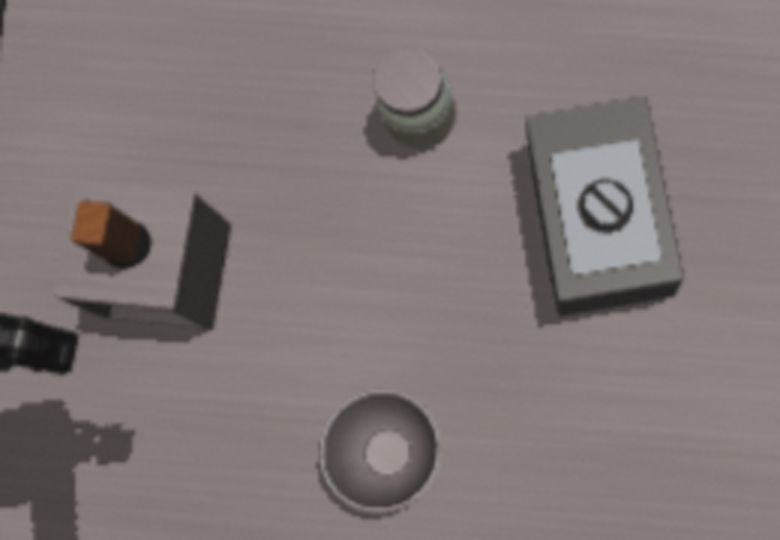

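View pics/w19.png

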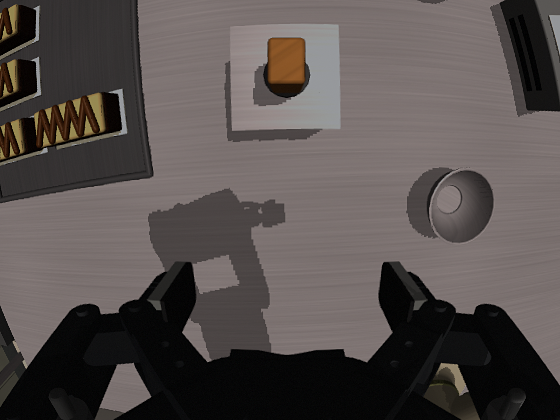

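The driver stands upright in the stand with its collar on the plate. The slot is at the open angle, from (587,187) to (625,225) in the top crop, and the jar, bowl and box are in place. The gripper is clear, so I hand in.

```bash
python3 -c "
from rig import env
print(env.close_job())"
```

```text
the job is handed in; nothing more can be done
None
```

I tipped the box onto its back with the hatch on top and turned the lock anticlockwise to its stop. The screwdriver is back in its stand, and I handed the job in at about 22.5 s of the 72 s allowed; no verdict was reported.

**Last checks:**
- **Lock:** the slot measured about 36.8° from the box's long axis, a reading of roughly 1.29 rad. That was taken with the blade still in the slot. After I lifted the blade out, the slot still looked open in the pictures, but I did not measure it again.
- **Box:** it lies flat with the hatch on top, and I saw no sign of it slipping while the lock turned.
- **Screwdriver:** it stands upright with its collar on the plate, judged by eye. The gripper is open and clear of everything.
- **Bystanders:** the jar and bowl looked undisturbed in the last pictures. The spatula was not in those crops, and the arm did not go near it.

**Disagreements:**
- **Lock and driver position:** the cameras disagreed by up to about 8 mm on the lock and 5 mm on the driver. I lined the blade up with the slot directly in the wrist and scene views before lowering it.
- **Slot direction at the start:** an early reading from the top camera was about 8° off the other two, so I did not use it.

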